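# Turn over the oiled coaster with the turner

### The job

The wooden coaster on the finishing board has been oiled and lies with its raised ring up. Slide the turner's blade under it, using the batten at the back of the board as a stop and pressing only gently, and turn it over with a quick turn of the wrist, so that it lies flat on the board with the ring underneath; then lay the turner back in its rest as it was and let go. Touch the coaster with the turner only, never with the gripper, and leave the wax tin, brush and sanding block where they are.

Things in the scene. Friction and masses are not known exactly. Their poses are not given: they have to be found in the camera images.
- board: Fixed plywood board on the bench, 220 (x) x 400 (y) x 12 mm, no side walls. Origin: centre of its underside; top 12 mm above. x points away from the robot to the dark batten along the far edge: 20 mm wide, 12 mm above the board's top, near face at x = +90 mm. The turner must not press on the board with more than 10 N.
- coaster: Loose wooden coaster, 90 x 90 x 12 mm, plus a ring 62 mm across, 2 mm high, on one face; 70 g. Faces bevelled: at the edges its underside is 2.5 mm clear of the board, falling to 0 at 8 mm in. Origin: centre of the plain face; z points to the ringed face (up at first). Lies 5 to 40 mm short of the batten, nearly square to it. The turner must not press on it with more than 15 N.
- turner: Loose turner (spatula), 0.12 kg, lying in its rest. Steel blade 100 mm long (x) x 80 wide (y), 2.4 mm thick, 1 mm at the front edge. Origin: centre of the underside of the blade if straight; z up, front edge at x = +50 mm. The blade is bent up or down by up to 7 degrees at its rear edge (x = -50 mm), differently each time and not measured: feel for the board. Readings stop while held.
- turner_grip (a point): Middle of the turner's straight handle: eight-sided wood, 26 mm across flats (also flat at 45 degrees), 110 mm long along the turner's x; its axis 65 mm above and 130 mm behind the turner's origin. Axes as the turner's. In the rest it is free between the posts over 80 mm: grip from straight above or tilted 45 degrees to either side.
- rest: Fixed dark wooden tool rest: foot 125 x 70 x 10 mm and two posts 92 mm apart (x), 10 mm thick, 82 mm high, 44 mm wide, each with a 90 degree V notch. Origin: centre of its underside. The handle lies in the notches along x, blade to +x, its middle 85 mm above the origin.
- wax_tin: Bystander: round tin, 87 mm diameter, 40 mm high. Origin: centre of its underside.
- brush: Bystander: flat brush, 40 x 203 x 13 mm, lying flat. Origin: centre of its underside.
- sanding_block: Bystander: cork sanding block, 65 x 112 x 29 mm. Origin: centre of its underside.
There are look-alikes about, which are no part of the job. Of the things shaped like the coaster, the wooden one is meant.

How it is judged:
On the way, in this order (a step that is already met when the one before it is completed fails the run):
1. the blade is under the coaster: the coaster's centre over the blade, resting on it (x of coaster in the frame of turner between -0.05 and 0.035 m and y of coaster in the frame of turner between -0.035 and 0.035 m and z of coaster in the frame of turner between -0.006 and 0.018 m and angle between coaster's own z axis and vertical below 0.6 rad), for 0.1 s.
2. the coaster goes over swiftly: past 70 degrees, turning faster than 1.5 rad/s (angle between coaster's own z axis and vertical above 1.22 rad and angular speed of coaster above 1.5 rad/s), for 0.02 s.
At the end, for the whole second after the job is handed in: the coaster lies upside down, level within 0.1 rad, its ring on the board and its centre within the board's outline, clear of batten and turner; the turner lies in both notches of its rest, blade ahead, within 20 mm of the middle, upright within 0.15 rad; all at rest and released (angle between coaster's own z axis and vertical above 3.0416 rad and x of coaster in the frame of board between -0.11 and 0.075 m and y of coaster in the frame of board between -0.2 and 0.2 m and z of coaster in the frame of board between 0.022 and 0.03 m and linear speed of each of coaster, turner below 0.02 m/s and angle between turner's own z axis and vertical below 0.15 rad and horizontal distance between turner_grip and rest below 0.02 m and z of turner_grip in the frame of rest between 0.075 and 0.09 m and x of turner in the frame of rest above 0.1 m and contact force between coaster and turner below 0.5 N); the robot touches nothing.
It fails at once if the turner presses on the board with more than 10 N (contact force between turner and board above 10 N).
It fails at once if the turner presses on the coaster with more than 15 N (contact force between turner and coaster above 15 N).
It fails at once if the gripper touches the coaster (contact force between any of the fingers, the arm and coaster above 0.3 N).
It fails at once if the wax tin, brush or sanding block is shifted by more than 20 mm (distance of any of wax_tin, brush, sanding_block from where it was at the start of the episode above 0.02 m).
It also fails if it takes over 72 s, if anything falls off the work surface, if the arm or the gripper's body presses on something with over 40 N, if the wrist force passes 120 N, or if a joint passes its speed limit or range.

### The arm

A 6-joint arm with a two-finger parallel gripper is mounted at the origin on a cart in front of the work surface, level with it; the furniture and walls round the work are solid. World frame = base frame: x ahead of the robot, y to its left, z up, the work surface at z = 0. Lengths are in m, angles in rad, forces in N, time in s.
With the tool pointing down it reaches from about 0.275 to 0.725 m from the base axis. Payload 15.9 kg.
Tool frame: the origin (TCP) lies on the centre line of the jaws, within the pads' length; the fingertips stand 14 mm ahead of it and the grasp point (between the pads) lies 5 mm behind it; z points along the fingers, y is the direction in which the jaws open and shut (so a half turn about z gives the same grasp; the last joint's range is limited). The gripper opens to 85 mm and grips with 20 to 120 N. Pads are 22 mm wide; open, the fingers measure 114 mm over their backs; the gripper's body (76 mm by 85 mm) begins 54 mm behind the grasp point. The pads swing forward as they close: fully open they stand 13 mm farther back than shut.
Start: joints at [1.138, 0.213, -0.034, 1.323, 0, 1.571], TCP at [0.21, 0.454, 0.211] pointing down, gripper open.
Joint ranges: [-2.98, 2.98], [-0.74, 1.72], [-1.14, 1.35], [-2.1, 2.04], [-1.57, 1.44], [-3.14, 3.14]. Speed limits (rad/s): [1.89, 1.89, 2.39, 2.57, 3.14, 3.14].

### API

Orientations are given as a unit quaternion [x, y, z, w].
In Python, from cell import env, optics, job gives the robot as it stands.
- The arm moves only by the tool arm_command, never from a script. Its argument "rows" is a list of rows, each a list of 3 entries, a list of its own where there are three numbers: the opening, from 0 (shut) to 1 (fully open), then the shift along the tool's x, y, z in mm, then the turn about the tool's z in rad. A call has 1 to 8 rows; each row shifts and turns the commanded pose from where the row before left it, along the tool's axes as they then stand; what a row does not reach is not made up. A row lasts 1/8 s, in which the tool goes at most 62.5 mm and 10.7 degrees, less where a joint would pass 70% of its speed; a pose out of reach is approached as far as the arm can. A call with a gripper value outside its range is refused whole. The fingers move at their own pace and stop on an object; the grip force is fixed at half the most. Time passes only in rows, so rows that do not move let the fingers close. It gives the time, the measured TCP pose, the force and the opening at its end, in the units of the state.
- env.sense(): the state, without advancing time (a new reading comes with each control period).
- optics.read_camera(name): name is "scene" or "top" or "wrist"; returns (picture, depth): 400x640x3 uint8, blue, green, red; 400x640 float32, m along the optical axis (not along the pixel's ray), 0 where there is no reading.
- optics.get_calibration(name): a dict with "fov_y" (degrees; the focal length in pixels is half the picture's height over the tangent of half this angle, whatever the lens; pixels are square), "cx", "cy" (the principal point, pixels), "camera_from_world" (4x4, takes a point from world to camera coordinates); the wrist camera has in their place "T_tool_cam" (4x4, takes a point from camera to tool coordinates, whose origin is the TCP and whose axes are the flange's). Camera axes: x right, y down, z forward; pixel columns grow to the right and rows downward; lengths in m; the calibration is good to about 2 mm. A picture is of the moment at which its call begins: read the wrist's pose just before it. get_calibration takes no time and is no camera call.
- job.hand_in(): hands the job in, once; it reports no verdict.
The state is a dict: "time_s": time; "joints": joint angles; "dq": joint speeds; "joint_torque": joint torques, N m; "tcp_pos": TCP position; "tool_rot": TCP orientation; "wrist_force": force on the tool from outside, world axes, zero at the start; "moment": the same for the moment, N m; "opening": finger opening in m.
Only numpy, scipy, OpenCV 4.12 (cv2) and the standard library are available. Lean on these libraries where they do the work, as an engineer would, in place of code of your own. Each camera call takes 0.05 s, during which the arm holds its last target.

## Working session

There is one attempt and no reset: what is moved stays moved. The work goes in short steps, Python scripts to look and compute and a tool call to move; the robot and the scene stay as the last step left them, time stands still between calls to the robot, and variables do not carry over. Pictures are saved under pics/ and viewed, and the job is handed in when it is done.

Besides the shell and the picture viewer there is one more tool, called as name([rows], argument=value, ...), one row to a line, values as JSON. arm_command: Moves the arm, as the interface text tells. Its arguments: {"type":"object","properties":{"rows":{"type":"array"}},"required":["rows"]}

```bash
ls -la; mkdir -p pics
python3 - <<'E'
from cell import env, optics, job
import cv2, json
s=env.sense(); print(s)
for n in ["scene","top","wrist"]:
    im,d=optics.read_camera(n); cv2.imwrite(f"pics/{n}0.png",im); c=optics.get_calibration(n); print(n,c)
    import numpy as np
    np.savez(f"pics/{n}0.npz",im=im,d=d)
print(env.sense()['time_s'])
E
```

```text
total 12
drwxr-xr-x  3 agent agent 4096 Dec  6 12:53 .
drwxr-xr-x 23 root  root  4096 Dec  6 12:53 ..
drwxr-xr-x  2 agent agent 4096 Dec  6 12:53 pics
{'time_s': 0.0, 'joints': array([ 1.13798409e+00,  2.13378242e-01, -3.50855894e-02,  1.32348559e+00,
        3.23437957e-06,  1.57081237e+00]), 'dq': array([ 0.00089956,  0.00070323, -0.00015654, -0.0006075 ,  0.00091189,
        0.00025487]), 'joint_torque': array([-9.69666908e-04, -6.86163139e+01,  4.87116587e+01,  1.75732834e-02,
       -6.16256307e-05, -8.91148915e-06]), 'tcp_pos': array([0.20955586, 0.45355805, 0.21049462]), 'tool_rot': array([ 2.14728760e-01,  9.76673552e-01, -5.62752746e-04, -1.25371614e-04]), 'wrist_force': array([ 0.21846896, -0.27633651,  0.1483034 ]), 'moment': array([-0.00078348, -0.05319393, -0.02670387]), 'opening': 0.08554277999736573}
scene {'fov_y': 45.66804448662041, 'cx': 316.997814514298, 'cy': 192.7121951711293, 'camera_from_world': array([[ 0.87700843, -0.48043717, -0.00602851, -0.49534126],
       [-0.25206971, -0.44938362, -0.85703863,  0.19573945],
       [ 0.4090441 ,  0.75314971, -0.51521688,
[... 270 characters left out ...]
     [-7.48969218e-01,  2.35971452e-01, -6.19162810e-01,
         4.50879920e-01],
       [ 5.90517303e-01, -1.86150224e-01, -7.85262637e-01,
         1.68836720e+00],
       [ 0.00000000e+00,  0.00000000e+00,  0.00000000e+00,
         1.00000000e+00]])}
wrist {'fov_y': 67.0882269483289, 'cx': 318.2079166974762, 'cy': 201.82787768100664, 'T_tool_cam': array([[ 6.43461526e-04, -9.62805820e-01, -2.70193521e-01,
         6.89561435e-02],
       [ 9.99999790e-01,  6.41530667e-04,  9.54572492e-05,
         8.00052681e-04],
       [ 8.14306350e-05, -2.70193526e-01,  9.62806030e-01,
        -1.62885129e-01],
       [ 0.00000000e+00,  0.00000000e+00,  0.00000000e+00,
         1.00000000e+00]])}
0.15
```

View pics/scene0.png

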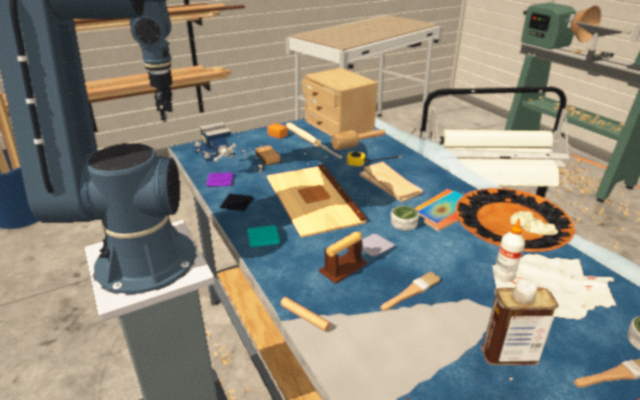

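View pics/top0.png

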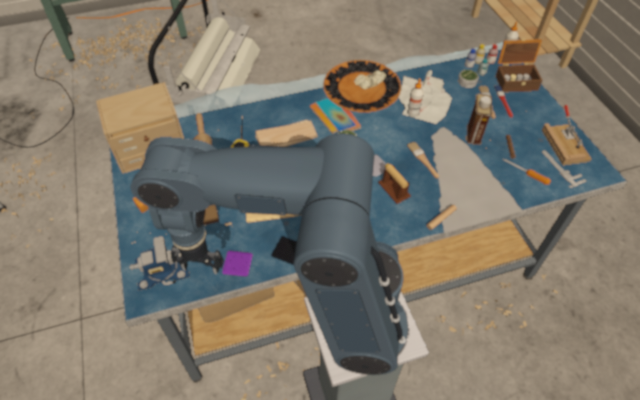

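View pics/wrist0.png

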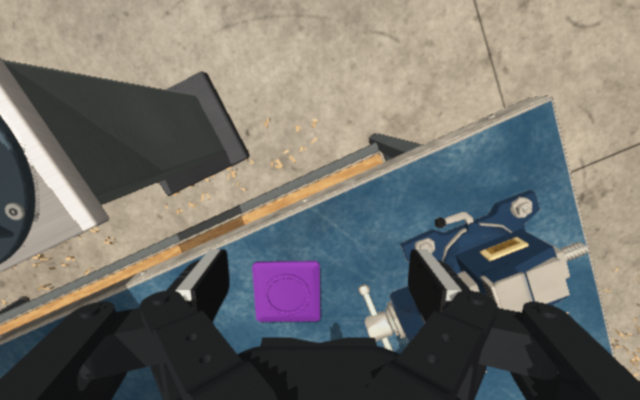

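```bash
cat > h.py <<'E'
import numpy as np, cv2
from scipy.spatial.transform import Rotation as R
def K(c):
    f=200/np.tan(np.radians(c['fov_y'])/2); return f,c['cx'],c['cy']
def Twc(c,s=None):
    if 'camera_from_world' in c: return np.linalg.inv(c['camera_from_world'])
    T=np.eye(4);T[:3,:3]=R.from_quat(s['tool_rot']).as_matrix();T[:3,3]=s['tcp_pos']
    return T@c['T_tool_cam']
def pts(c,d,T):
    f,cx,cy=K(c); v,u=np.mgrid[0:400,0:640]
    P=np.stack([(u-cx)/f*d,(v-cy)/f*d,d,np.ones_like(d)],-1)
    return (P@T.T)[...,:3]
def plane(c,T,uv,z):
    f,cx,cy=K(c); uv=np.atleast_2d(uv).astype(float)
    r=np.stack([(uv[:,0]-cx)/f,(uv[:,1]-cy)/f,np.ones(len(uv))],-1)@T[:3,:3].T
    o=T[:3,3]; t=(z-o[2])/r[:,2]
    return o+r*t[:,None]
E
python3 - <<'E'
from cell import optics
from h import *
c=optics.get_calibration('scene');z=np.load('pics/scene0.npz');T=Twc(c);P=pts(c,z['d'],T)
for n,uv in dict(rest=(343,265),handle=(345,243),blade=(375,245),board1=(268,168),board2=(325,166),board3=(368,220),board4=(300,233),coaster=(315,193),tin=(404,213),green=(263,236),brush=(415,290),stick=(305,313),block=(268,155),card=(440,208), wood2=(390,180)).items():
    print(n,P[uv[1],uv[0]].round(3))
im=z['im'][130:290,180:500]; cv2.imwrite('pics/scenecrop.png',cv2.resize(im,None,fx=2.5,fy=2.5,interpolation=cv2.INTER_CUBIC))
E
```

```text
rest [ 0.481 -0.306  0.01 ]
handle [ 0.479 -0.316  0.094]
blade [ 0.605 -0.282  0.018]
board1 [0.536 0.346 0.002]
board2 [0.739 0.252 0.001]
board3 [ 0.673 -0.146  0.004]
board4 [ 0.444 -0.112  0.011]
coaster [0.587 0.054 0.026]
tin [ 0.762 -0.214  0.042]
green [ 0.336 -0.076  0.016]
brush [ 0.59  -0.488  0.014]
stick [ 0.297 -0.429  0.022]
block [0.557 0.389 0.035]
card [ 0.91  -0.219  0.016]
wood2 [0.869 0.004 0.025]
```

View pics/scenecrop.png

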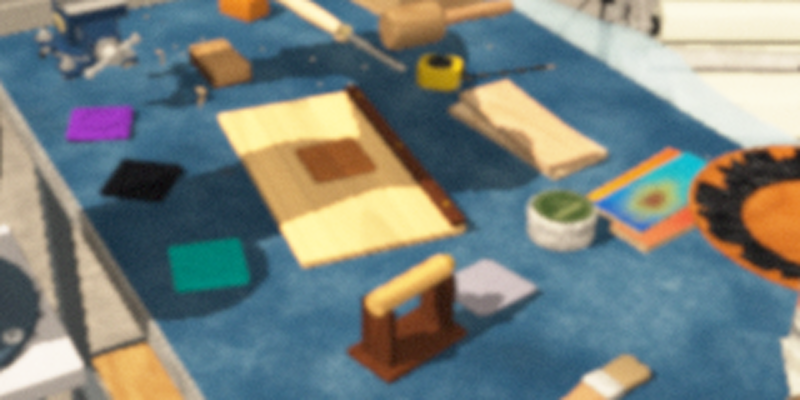

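```bash
cat >> h.py <<'E'
def rel(s,dw):
    "world delta (m) -> tool-axes mm"
    return (R.from_quat(s['tool_rot']).as_matrix().T@np.array(dw)*1e3).round(1)
def st():
    from cell import env
    s=env.sense(); M=R.from_quat(s['tool_rot']).as_matrix()
    print('t',s['time_s'],'tcp',(s['tcp_pos']*1e3).round(1),'xdir',np.degrees(np.arctan2(M[1,0],M[0,0])).round(2),'tilt',np.degrees(np.arccos(-M[2,2])).round(2),'F',s['wrist_force'].round(2),'M',s['moment'].round(3),'op',round(s['opening'],4),'q',s['joints'].round(3))
    return s
E
python3 - <<'E'
from h import *
s=st(); print(rel(s,np.array([.43,.04,.26])-s['tcp_pos']))
E
```

```text
t 0.15 tcp [209.6 453.7 210.6] xdir 155.21 tilt 0.05 F [ 0.71 -0.5  -0.54] M [-0.016  0.048 -0.022] op 0.0853 q [ 1.138  0.213 -0.035  1.323 -0.     1.571]
[-373.6 -283.2  -49.1]
```

arm_command([
  [1,[-48,-36,-6],0],
  [1,[-48,-36,-6],0],
  [1,[-48,-36,-6],0],
  [1,[-48,-36,-6],0],
  [1,[-48,-36,-6],0],
  [1,[-48,-36,-6],0],
  [1,[-48,-36,-6],0],
  [1,[-36,-24,-6],0],
])

```text
time_s: 1.15
tcp_pos: [0.4322, 0.045, 0.2592]
tool_rot: [0.215, 0.977, -0.0, 0.0]
wrist_force: [1.0, 1.2, -0.3]
opening: 0.0856
```

arm_command([
  [1,[0,0,0],-0.16],
  [1,[0,0,0],-0.16],
  [1,[0,0,0],-0.16],
  [1,[0,0,0],-0.16],
  [1,[0,0,0],0],
])

```text
time_s: 1.78
tcp_pos: [0.4315, 0.0473, 0.2589]
tool_rot: [-0.103, 0.995, -0.0, -0.0]
wrist_force: [0.3, 0.1, 0.0]
opening: 0.0853
```

Run:
```python
from cell import env, optics
from h import *
s=st()
im,d=optics.read_camera('wrist'); cv2.imwrite('pics/w1.png',im); np.savez('pics/w1.npz',im=im,d=d,tcp_pos=s['tcp_pos'],tool_rot=s['tool_rot'])
```

```text
t 1.775 tcp [431.5  47.3 258.9] xdir -168.18 tilt 0.02 F [0.3  0.07 0.01] M [ 0.049  0.023 -0.02 ] op 0.0853 q [ 0.109  0.074 -0.078  1.42  -0.    -0.097]
```

View pics/w1.png

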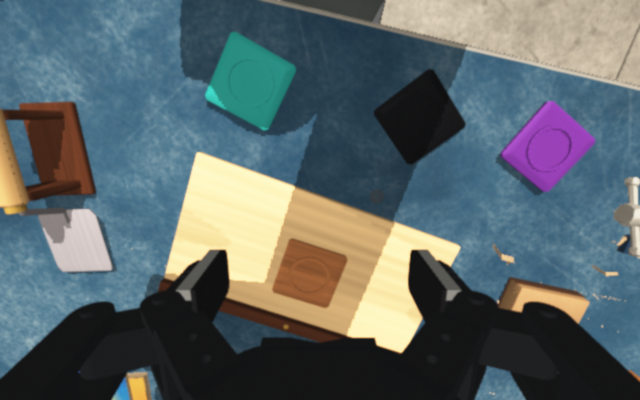

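Run:
```python
from cell import optics
from h import *
c=optics.get_calibration('wrist');z=np.load('pics/w1.npz');T=Twc(c,z);P=pts(c,z['d'],T);im=z['im']
print('cam',T[:3,3])
for n,uv in dict(board=(240,200),coast=(310,255),table=(300,180),table2=(150,250),ring=(310,270)).items(): print(n,P[uv[1]-2:uv[1]+3,uv[0]-2:uv[0]+3].reshape(-1,3).mean(0).round(4),P[uv[1]-2:uv[1]+3,uv[0]-2:uv[0]+3,2].std().round(5))
b=plane(c,T,[(197,153),(460,245),(166,279)],0.012); print('board corners',b.round(4)); 
e=b[1]-b[0]; print('len',np.linalg.norm(e),'yaw of y axis',np.degrees(np.arctan2(e[1],e[0]))-90)
# coaster by colour
hsv=cv2.cvtColor(im,cv2.COLOR_BGR2HSV); print(hsv[255,310],hsv[285,300],hsv[220,290],hsv[220,240],hsv[320,300])
m=((hsv[...,0]<14)&(hsv[...,1]>90)&(hsv[...,2]>40)).astype(np.uint8); roi=np.zeros_like(m); roi[225:316,255:365]=1; m&=roi
m=cv2.morphologyEx(m,cv2.MORPH_OPEN,np.ones((3,3)))
cs,_=cv2.findContours(m,cv2.RETR_EXTERNAL,cv2.CHAIN_APPROX_NONE); k=max(cs,key=cv2.contourArea)
r=cv2.minAreaRect(k); print(r); bx=cv2.boxPoints(r); w=plane(c,T,bx,0.024); print(w.round(4)); print('centre',w.mean(0)); 
for i in range(4): e=w[(i+1)%4]-w[i]; print(np.linalg.norm(e).round(4),np.degrees(np.arctan2(e[1],e[0])).round(1))
v=im.copy(); cv2.drawContours(v,[k],-1,(0,255,0),1); cv2.imwrite('pics/w1c.png',cv2.resize(v[140:330,140:400],None,fx=3,fy=3))
```

```text
cam [0.3644927  0.03436785 0.42177775]
board [ 0.4968 -0.0506  0.0121] 0.00072
coast [0.5535 0.0617 0.0247] 0.00121
table [0.4539 0.0264 0.    ] 0.00089
table2 [ 6.070e-01 -1.761e-01  4.000e-04] 0.00068
ring [0.5773 0.0665 0.0241] 0.00075
board corners [[ 0.4435 -0.1165  0.012 ]
 [ 0.4984  0.2751  0.012 ]
 [ 0.6437 -0.1437  0.012 ]]
len 0.3953949668935893 yaw of y axis -7.986660509530267
[ 12 164 143] [ 12 167 151] [ 18 114 206] [ 25  69 254] [ 17 124 156]
((309.5, 273.5), (60.71572494506836, 56.288536071777344), 18.434946060180664)
[[0.6224 0.0175 0.024 ]
 [0.5328 0.0281 0.024 ]
 [0.5449 0.1147 0.024 ]
 [0.637  0.1087 0.024 ]]
centre [0.58430304 0.0672529  0.024     ]
0.0903 173.3
0.0875 82.0
0.0923 -3.7
0.0924 -99.1
```

View pics/w1c.png

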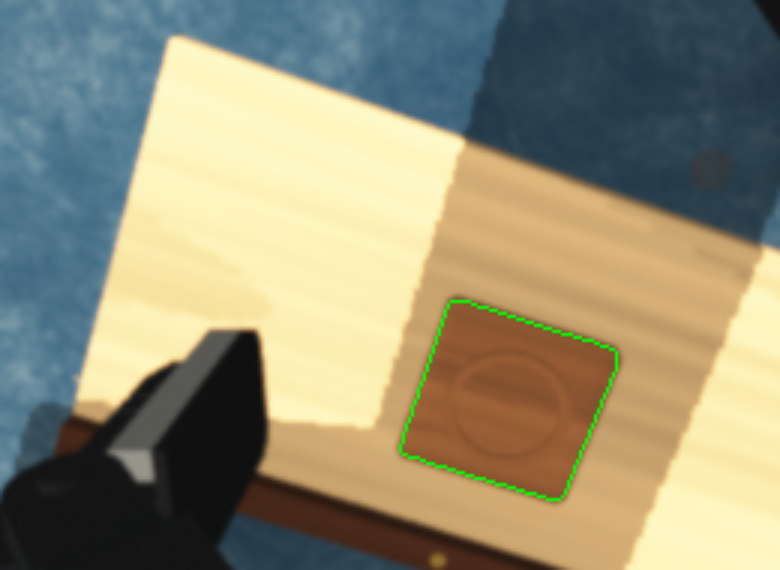

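Run:
```python
from h import *
s=st(); print(rel(s,np.array([.43,-.28,.26])-s['tcp_pos']))
```

```text
t 1.825 tcp [431.5  47.3 258.9] xdir -168.33 tilt 0.02 F [-0.13 -0.02  0.36] M [ 0.029  0.057 -0.002] op 0.085 q [ 0.109  0.074 -0.078  1.42   0.    -0.094]
[  67.7 -320.2   -1.1]
```

arm_command([
  [1,[11,-53,0],0],
  [1,[11,-53,0],0],
  [1,[11,-53,0],0],
  [1,[11,-53,0],0],
  [1,[11,-53,0],0],
  [1,[11,-53,0],0],
  [1,[0,0,0],0],
  [1,[0,0,0],0],
])

```text
time_s: 2.82
tcp_pos: [0.4323, -0.2773, 0.2588]
tool_rot: [-0.102, 0.995, 0.0, -0.0]
wrist_force: [0.0, 0.6, -0.2]
opening: 0.0854
```

Run:
```python
from cell import env, optics
from h import *
s=st()
im,d=optics.read_camera('wrist'); cv2.imwrite('pics/w2.png',im); np.savez('pics/w2.npz',im=im,d=d,tcp_pos=s['tcp_pos'],tool_rot=s['tool_rot'])
```

```text
t 2.825 tcp [ 432.3 -277.3  258.8] xdir -168.3 tilt 0.03 F [ 0.03  0.57 -0.2 ] M [-0.01  -0.056 -0.035] op 0.0854 q [-0.57   0.24   0.121  1.452  0.    -0.775]
```

View pics/w2.png

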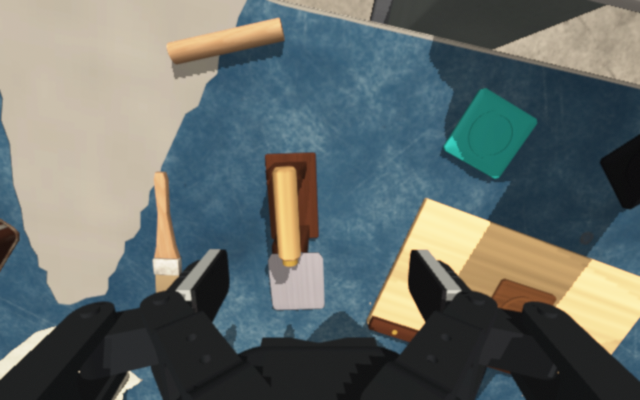

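Run:
```python
from cell import optics
from h import *
c=optics.get_calibration('wrist');z=np.load('pics/w2.npz');T=Twc(c,z);P=pts(c,z['d'],T);im=z['im']
roi=np.zeros((400,640),bool); roi[150:315,255:335]=1
hm=roi&(P[...,2]>0.085)&(P[...,2]<0.115)
cs,_=cv2.findContours(hm.astype(np.uint8),cv2.RETR_EXTERNAL,cv2.CHAIN_APPROX_NONE)
print([ (cv2.contourArea(k),cv2.minAreaRect(k)) for k in cs if cv2.contourArea(k)>100])
H=P[hm]; print(len(H), np.percentile(H[:,2],[1,10,50,90,99]))
ctr=H.mean(0); u,s_,vt=np.linalg.svd((H-ctr)[:,:2],full_matrices=False); print('c',ctr,'yaw',np.degrees(np.arctan2(*(vt[0][::-1]*np.sign(vt[0][0])))))
d=vt[0]*np.sign(vt[0][0]); n=np.array([-d[1],d[0]])
a=(H[:,:2]-ctr[:2])@d; b=(H[:,:2]-ctr[:2])@n
print('extent',np.percentile(a,[0.2,99.8]),np.percentile(b,[0.5,99.5]))
# top strip only
t=np.abs(b)<0.004; A=np.c_[a[t],np.ones(t.sum())]; print('slope top',np.linalg.lstsq(A,H[t,2],rcond=None)[0])
hsv=cv2.cvtColor(im,cv2.COLOR_BGR2HSV)
print(hsv[290,297],hsv[280,285])
bm=np.zeros((400,640),bool); bm[250:315,255:335]=1; bm&=(P[...,2]>0.004)&(P[...,2]<0.05)
bm&=(hsv[...,1]<70)
B=P[bm]; print('blade n',len(B)); 
a=(B[:,:2]-ctr[:2])@d; b=(B[:,:2]-ctr[:2])@n
print('blade extent',np.percentile(a,[.5,99.5]),np.percentile(b,[.5,99.5]))
for _ in range(2):
    A=np.c_[a,b,np.ones(len(a))]; x,*_=np.linalg.lstsq(A,B[:,2],rcond=None); r=B[:,2]-A@x; k=abs(r)<0.004; B=B[k];a=a[k];b=b[k]
print('blade fit slope along, lateral, z0',x, 'std',r.std(),len(a)); print('z at a= 0.08,0.13,0.18:',x[2]+x[0]*np.array([.08,.13,.18]))
v=im.copy(); v[bm]=(0,255,0); v[hm]=(255,0,255); cv2.imwrite('pics/w2c.png',cv2.resize(v[140:330,200:400],None,fx=3,fy=3))
```

```text
[(2062.0, ((287.11871337890625, 216.10232543945312), (98.3970947265625, 23.638940811157227), 85.76361083984375))]
2169 [0.0870046  0.09136764 0.09629463 0.0984727  0.09934717]
c [ 0.47743471 -0.30343377  0.09548397] yaw 13.709861485664295
extent [-0.05350133  0.0633853 ] [-0.01369125  0.01215119]
slope top [-0.00252551  0.09762455]
[  6  18 194] [  3  19 134]
blade n 2691
blade extent [0.08186846 0.1803824 ] [-0.04055897  0.03864138]
blade fit slope along, lateral, z0 [-0.10187911 -0.00056505  0.03095438] std 0.0007399596538080046 2690
z at a= 0.08,0.13,0.18: [0.02280405 0.01771009 0.01261614]
```

View pics/w2c.png

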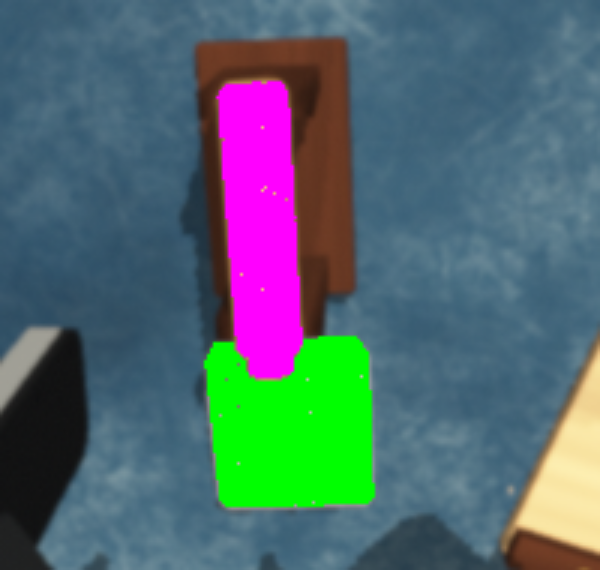

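```bash
cat > sim.py <<'E'
import numpy as np, sys
from multiprocessing import Pool
V=np.array([[45,2.5],[37,0],[-37,0],[-45,2.5],[-45,9.5],[-37,12],[-31,12],[-31,14],[31,14],[31,12],[37,12],[45,9.5]])*1e-3
# convexified for point-in-polygon (tip contact): use underside/edge lines of convex hull
HULL=np.array([[-45,2.5],[-37,0],[37,0],[45,2.5],[45,9.5],[31,14],[-31,14],[-45,9.5]])*1e-3
E_=np.roll(HULL,-1,0)-HULL; N_=np.stack([E_[:,1],-E_[:,0]],-1); N_/=np.linalg.norm(N_,axis=1)[:,None]
C=np.array([0,6.3e-3]); V=V-C; HULL=HULL-C
m=.07; I=m*(.09**2+.0125**2)/12
def run(h,slip0,seg,mu1,mu2,b=0.09,lag=0.03,T=1.6,dt=5e-5,trace=False,kn=8e3,cn=2.5):
    # seg: list of (vx,vz,dur) tip velocity commands; blade tip starts at (0,h); coaster centre slip0 behind tip (m)
    tip=np.array([0.,h]); vb=np.zeros(2)
    d=np.array([-np.cos(b),np.sin(b)]) # along blade to the rear
    nb=np.array([np.sin(b),np.cos(b)])
    th=-b; 
    p=tip+d*slip0+nb*(6.3e-3); v=np.zeros(2); w=0.
    t=0; maxth=0; segs=list(seg); tend=np.cumsum([s[2] for s in segs]); out=[]
    n=int(T/dt); hit=None
    for i in range(n):
        t=i*dt
        k=np.searchsorted(tend,t,side='right')
        vc=np.array(segs[k][:2]) if k<len(segs) else np.zeros(2)
        vb=vb+(vc-vb)*dt/lag; tip=tip+vb*dt
        c,s=np.cos(th),np.sin(th); Rm=np.array([[c,-s],[s,c]])
        X=V@Rm.T; W=X+p
        F=np.array([0,-m*9.81]); tau=0.
        Vv=np.stack([v[0]-w*X[:,1],v[1]+w*X[:,0]],-1)
        # board
        pen=-W[:,1]
        for j in np.nonzero(pen>0)[0]:
            fn=max(0,kn*pen[j]-cn*Vv[j,1]); ft=-np.clip(Vv[j,0]/2e-3,-1,1)*mu2*fn
            F=F+[ft,fn]; tau+=X[j,0]*fn-X[j,1]*ft
            if hit is None: hit=(t,-th)
        # coaster vertices vs blade top
        q=W-tip; al=q@d; pn=-(q@nb)
        for j in np.nonzero((pn>0)&(pn<6e-3)&(al>0)&(al<.1))[0]:
            rv=Vv[j]-vb; vn=rv@nb; fn=max(0,kn*pn[j]-cn*vn); vt=rv@d; ft=-np.clip(vt/2e-3,-1,1)*mu1*fn
            f=nb*fn+d*ft; F=F+f; tau+=X[j,0]*f[1]-X[j,1]*f[0]
        # tip vs coaster
        lt=(tip-p)@Rm
        dist=((lt-HULL)*N_).sum(1); j=dist.argmax()
        if dist[j]<0:
            nn=Rm@N_[j]; r=tip-p; vt_=np.array([v[0]-w*r[1],v[1]+w*r[0]]); rv=vt_-vb
            fn=max(0,kn*-dist[j]+cn*(rv@nn)); tt=np.array([-nn[1],nn[0]]); ft=-np.clip(rv@tt/2e-3,-1,1)*mu1*fn
            f=-nn*fn+tt*ft; F=F+f; tau+=r[0]*f[1]-r[1]*f[0]
        v=v+F/m*dt; w+=tau/I*dt; p=p+v*dt; th+=w*dt
        if trace and i%400==0: out.append((round(t,3),*(p*1e3).round(0),round(-np.degrees(th)),round(-w,1),*(tip*1e3).round(0)))
    return -np.degrees(th),p*1e3,w,tip*1e3,hit,out
def job(a): 
    return a,run(*a)
if __name__=='__main__':
    # toast: place just over tip with slow edge: slip0 small negative
    J=[]
    for h in (.06,.09,.12,.16,.2,.25,.3):
        for mu in (.2,.35,.5):
            J.append((h,-0.002,[(0,0,1)],mu,mu))
    with Pool() as P:
        for a,r in P.map(job,J,chunksize=1): print('h',a[0],'mu',a[3],'final',round(r[0]),'x,z',r[1].round(0),'w',round(r[2],1),'first hit t,deg',None if r[4] is None else (round(r[4][0],2),round(np.degrees(r[4][1]))))
E
nproc; time python3 sim.py
```

```text
4
h 0.06 mu 0.2 final 0 x,z [60.  6.] w 0.0 first hit t,deg (0.2, 61)
h 0.06 mu 0.35 final 68 x,z [14. 43.] w 0.0 first hit t,deg (0.21, 68)
h 0.06 mu 0.5 final 180 x,z [69.  8.] w 0.0 first hit t,deg (0.22, 74)
h 0.09 mu 0.2 final 180 x,z [73.  8.] w -0.0 first hit t,deg (0.24, 77)
h 0.09 mu 0.35 final 180 x,z [133.   8.] w -0.0 first hit t,deg (0.25, 86)
h 0.09 mu 0.5 final 180 x,z [68.  8.] w 0.0 first hit t,deg (0.26, 94)
h 0.12 mu 0.2 final 180 x,z [126.   8.] w 0.0 first hit t,deg (0.26, 90)
h 0.12 mu 0.35 final 180 x,z [123.   8.] w 0.0 first hit t,deg (0.28, 100)
h 0.12 mu 0.5 final 360 x,z [240.   6.] w -0.0 first hit t,deg (0.29, 109)
h 0.16 mu 0.2 final 360 x,z [362.   6.] w -0.0 first hit t,deg (0.29, 104)
h 0.16 mu 0.35 final 360 x,z [254.   6.] w -0.0 first hit t,deg (0.31, 115)
h 0.16 mu 0.5 final 540 x,z [332.   8.] w -0.8 first hit t,deg (0.32, 126)
h 0.2 mu 0.2 final 540 x,z [382.   8.] w -0.0 first hit t,deg (0.32, 117)
h 0.2 mu 0.35 final 180 x,z [253.   8.] w 0.0 first hit t,deg (0.33, 129)
h 0.2 mu 0.5 final 0 x,z [26.  6.] w -0.0 first hit t,deg (0.35, 141)
h 0.25 mu 0.2 final 0 x,z [255.   6.] w 0.0 first hit t,deg (0.35, 130)
h 0.25 mu 0.35 final 0 x,z [106.   6.] w 0.0 first hit t,deg (0.36, 144)
h 0.25 mu 0.5 final 0 x,z [71.  6.] w 0.0 first hit t,deg (0.38, 157)
h 0.3 mu 0.2 final -180 x,z [179.   8.] w -0.0 first hit t,deg (0.37, 142)
h 0.3 mu 0.35 final 0 x,z [110.   6.] w -2.9 first hit t,deg (0.39, 157)
h 0.3 mu 0.5 final -180 x,z [-40.   8.] w -1.4 first hit t,deg (0.4, 171)
real	0m29.099s
user	1m45.110s
sys	0m0.101s
```

```bash
sed -i 's/cn=2.5/cn=25/' sim.py
cat > s2.py <<'E'
from sim import *
J=[]
for name,seg in dict(static=[(0,0,1)]).items():
    for h in (.06,.08,.1,.13,.17,.22):
        for mu in (.2,.35,.5): J.append((h,-0.002,seg,mu,mu))
with Pool() as P:
    for a,r in P.map(job,J,chunksize=1): print('h',a[0],'mu',a[3],'final',round(r[0]),'x,z',r[1].round(0),'hit',None if r[4] is None else (round(r[4][0],2),round(np.degrees(r[4][1]))))
# jerk from 17mm
print('jerk')
J=[]
for v in (.3,.5):
  for dist in (.03,.06):
    for h in (.1,):
      for mu in (.2,.35,.5): J.append((h,0.017,[(-v,0,dist/v)],mu,mu))
with Pool() as P:
    for a,r in P.map(job,J,chunksize=1): print('seg',a[2],'mu',a[3],'final',round(r[0]),'x,z',r[1].round(0),'tip',r[3].round(0),'hit',None if r[4] is None else (round(r[4][0],2),round(np.degrees(r[4][1]))))
E
python3 s2.py
```

```text
h 0.06 mu 0.2 final 0 x,z [51.  6.] hit (0.21, 61)
h 0.06 mu 0.35 final 66 x,z [15. 43.] hit (0.22, 68)
h 0.06 mu 0.5 final 72 x,z [12. 44.] hit (0.23, 74)
h 0.08 mu 0.2 final 68 x,z [20. 43.] hit (0.24, 72)
h 0.08 mu 0.35 final 180 x,z [76.  8.] hit (0.25, 80)
h 0.08 mu 0.5 final 180 x,z [67.  8.] hit (0.26, 88)
h 0.1 mu 0.2 final 180 x,z [85.  8.] hit (0.26, 82)
h 0.1 mu 0.35 final 180 x,z [71.  8.] hit (0.27, 91)
h 0.1 mu 0.5 final 180 x,z [63.  8.] hit (0.28, 99)
h 0.13 mu 0.2 final 180 x,z [85.  8.] hit (0.28, 94)
h 0.13 mu 0.35 final 180 x,z [78.  8.] hit (0.29, 104)
h 0.13 mu 0.5 final 180 x,z [79.  8.] hit (0.3, 114)
h 0.17 mu 0.2 final 180 x,z [135.   8.] hit (0.31, 107)
h 0.17 mu 0.35 final 180 x,z [105.   8.] hit (0.32, 119)
h 0.17 mu 0.5 final 180 x,z [65.  8.] hit (0.34, 130)
h 0.22 mu 0.2 final 180 x,z [89.  8.] hit (0.34, 122)
h 0.22 mu 0.35 final 180 x,z [49.  8.] hit (0.36, 135)
h 0.22 mu 0.5 final 180 x,z [35.  8.] hit (0.37, 148)
jerk
seg [(-0.3, 0, 0.1)] mu 0.2 final 180 x,z [58.  8.] tip [-30. 100.] hit (0.42, 78)
seg [(-0.3, 0, 0.1)] mu 0.35 final 5 x,z [-37. 107.] tip [-30. 100.] hit None
seg [(-0.3, 0, 0.1)] mu 0.5 final 5 x,z [-43. 107.] tip [-30. 100.] hit None
seg [(-0.3, 0, 0.2)] mu 0.2 final 180 x,z [8. 8.] tip [-60. 100.] hit (0.3, 91)
seg [(-0.3, 0, 0.2)] mu 0.35 final 5 x,z [-68. 107.] tip [-60. 100.] hit None
seg [(-0.3, 0, 0.2)] mu 0.5 final 5 x,z [-73. 107.] tip [-60. 100.] hit None
seg [(-0.5, 0, 0.06)] mu 0.2 final 180 x,z [48.  8.] tip [-30. 100.] hit (0.29, 90)
seg [(-0.5, 0, 0.06)] mu 0.35 final 5 x,z [-30. 106.] tip [-30. 100.] hit None
seg [(-0.5, 0, 0.06)] mu 0.5 final 5 x,z [-34. 107.] tip [-30. 100.] hit None
seg [(-0.5, 0, 0.12)] mu 0.2 final 0 x,z [-61.   6.] tip [-60. 100.] hit (0.22, 74)
seg [(-0.5, 0, 0.12)] mu 0.35 final 180 x,z [-38.   8.] tip [-60. 100.] hit (0.27, 118)
seg [(-0.5, 0, 0.12)] mu 0.5 final 5 x,z [-60. 106.] tip [-60. 100.] hit None
```

Run:
```python
from h import *
s=st(); d=np.array([.4782,-.3041,.080])-s['tcp_pos']; print(d, rel(s,d))
a=np.radians(193.7); print('after turn',(np.array([[np.cos(a),np.sin(a)],[np.sin(a),-np.cos(a)]])@d[:2]*1e3).round(1))
```

```text
t 2.875 tcp [ 432.5 -276.8  259. ] xdir -168.21 tilt 0.02 F [ 0.23  0.4  -0.33] M [ 0.079 -0.014  0.087] op 0.0854 q [-0.569  0.24   0.121  1.452  0.    -0.775]
[ 0.04570702 -0.02731118 -0.17899967] [-39.2 -36.1 179. ]
after turn [-37.9 -37.4]
```

arm_command([
  [1,[0,0,0],-0.033],
  [1,[-19,-18.7,20],0],
  [1,[-18.9,-18.7,30],0],
  [1,[0,0,40],0],
  [1,[0,0,30],0],
  [1,[0,0,0],0],
  [1,[0,0,0],0],
])

```text
time_s: 3.75
tcp_pos: [0.4788, -0.3047, 0.1406]
tool_rot: [-0.12, 0.993, -0.001, 0.001]
wrist_force: [0.5, 1.2, 0.2]
opening: 0.0855
```

Run:
```python
from cell import env, optics
from h import *
s=st(); d=np.array([.4782,-.3041,.080])-s['tcp_pos']; print(rel(s,d))
im,d=optics.read_camera('wrist'); cv2.imwrite('pics/w3.png',im); np.savez('pics/w3.npz',im=im,d=d,tcp_pos=s['tcp_pos'],tool_rot=s['tool_rot'])
```

```text
t 3.75 tcp [ 478.8 -304.7  140.6] xdir -166.18 tilt 0.1 F [0.48 1.25 0.18] M [0.014 0.02  0.002] op 0.0855 q [-0.567  0.371  0.002  1.199 -0.    -0.808]
[ 0.5  0.8 60.6]
```

View pics/w3.png

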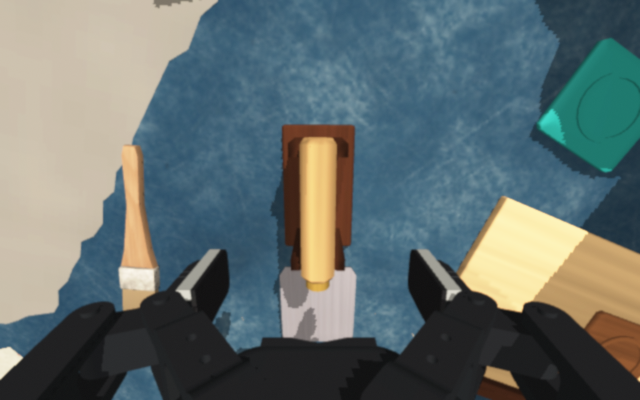

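arm_command([
  [1,[0.5,0.8,25],0],
  [1,[0,0,25],0],
  [1,[0,0,10.5],0],
  [1,[0,0,0],0],
  [0.3,[0,0,0],0],
  [0,[0,0,0],0],
  [0,[0,0,0],0],
  [0,[0,0,0],0],
])

```text
time_s: 4.8
tcp_pos: [0.4776, -0.3042, 0.0787]
tool_rot: [-0.12, 0.993, -0.0, 0.0]
wrist_force: [-0.6, -0.2, 0.5]
opening: 0.0123
```

```bash
python3 -c "
from h import *
st()"
```

```text
t 4.8 tcp [ 477.6 -304.2   78.7] xdir -166.24 tilt 0.02 F [-0.65 -0.23  0.47] M [-0.038  0.018  0.037] op 0.0123 q [-0.567  0.405 -0.11   1.055 -0.    -0.807]
```

Run:
```python
from cell import env, optics
from h import *
for n in ('wrist','scene'):
    im,d=optics.read_camera(n)
    if n=='scene': im=cv2.resize(im[210:310,280:440],None,fx=4,fy=4,interpolation=cv2.INTER_CUBIC)
    cv2.imwrite(f'pics/{n}4.png',im)
st()
```

```text
t 4.9 tcp [ 477.5 -304.1   78.6] xdir -166.24 tilt 0.0 F [ 0.41 -0.27 -1.17] M [-0.007  0.003  0.061] op 0.0004 q [-0.567  0.405 -0.111  1.055 -0.    -0.807]
```

View pics/wrist4.png

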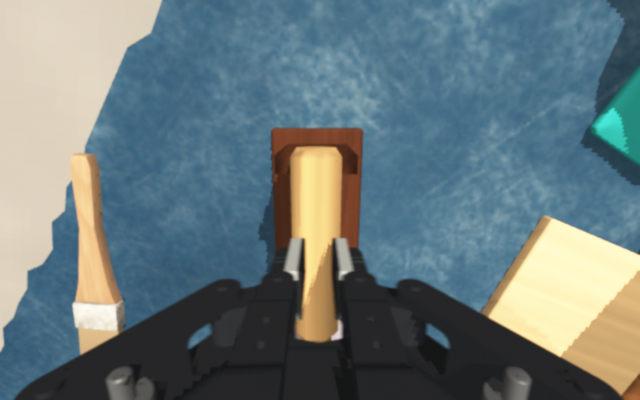

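View pics/scene4.png

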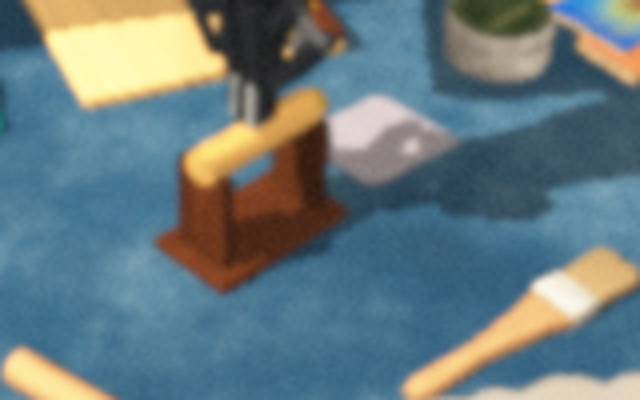

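Run:
```python
from cell import env, optics
from h import *
s=st()
im,d=optics.read_camera('wrist'); c=optics.get_calibration('wrist'); T=Twc(c,s); P=pts(c,d,T)
cv2.imwrite('pics/w5.png',im)
for r in (180,200,230,245,260,280,300):
    print(r,[(u,round(float(d[r,u]),3),*(P[r,u]*1e3).round(0)) for u in (285,300,310,318,330,345)])
im,d=optics.read_camera('scene'); np.savez('pics/s5.npz',im=im,d=d)
cv2.imwrite('pics/s5.png',cv2.resize(im[130:290,260:440],None,fx=4,fy=4,interpolation=cv2.INTER_CUBIC)[:600])
```

```text
t 4.9 tcp [ 477.5 -304.1   78.6] xdir -166.24 tilt 0.0 F [ 0.41 -0.27 -1.17] M [-0.007  0.003  0.061] op 0.0004 q [-0.567  0.405 -0.111  1.055 -0.    -0.807]
180 [(285, 0.236, np.float64(463.0), np.float64(-333.0), np.float64(10.0)), (300, 0.15, np.float64(442.0), np.float64(-321.0), np.float64(94.0)), (310, 0.146, np.float64(440.0), np.float64(-316.0), np.float64(98.0)), (318, 0.147, np.float64(440.0), np.float64(-312.0), np.float64(97.0)), (330, 0.147, np.float64(438.0), np.float64(-307.0), np.float64(97.0)), (345, 0.235, np.float64(452.0), np.float64(-288.0), np.float64(11.0))]
200 [(285, 0.24, np.float64(479.0), np.float64(-330.0), np.float64(10.0)), (300, 0.152, np.float64(452.0), np.float64(-319.0), np.float64(95.0)), (310, 0.148, np.float64(450.0), np.float64(-314.0), np.float64(98.0)), (318, 0.15, np.float64(449.0), np.float64(-310.0), np.float64(97.0)), (330, 0.151, np.float64(448.0), np.float64(-304.0), np.float64(96.0)), (345, 0.24, np.float64(468.0), np.float64(-284.0), np.float64(10.0))]
230 [(285, 0.246, np.float64(504.0), np.float64(-325.0), np.float64(10.0)), (300, 0.
[... 1385 characters left out ...]
466.0), np.float64(-309.0), np.float64(145.0)), (318, 0.118, np.float64(470.0), np.float64(-305.0), np.float64(136.0)), (330, 0.107, np.float64(464.0), np.float64(-302.0), np.float64(146.0)), (345, 0.108, np.float64(463.0), np.float64(-297.0), np.float64(145.0))]
300 [(285, 0.087, np.float64(462.0), np.float64(-317.0), np.float64(165.0)), (300, 0.097, np.float64(467.0), np.float64(-312.0), np.float64(157.0)), (310, 0.101, np.float64(469.0), np.float64(-308.0), np.float64(153.0)), (318, 0.121, np.float64(480.0), np.float64(-303.0), np.float64(136.0)), (330, 0.096, np.float64(465.0), np.float64(-302.0), np.float64(157.0)), (345, 0.089, np.float64(460.0), np.float64(-299.0), np.float64(163.0))]
```

View pics/w5.png

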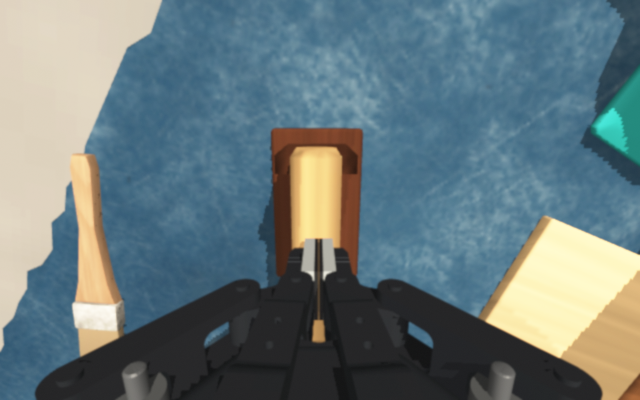

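View pics/s5.png

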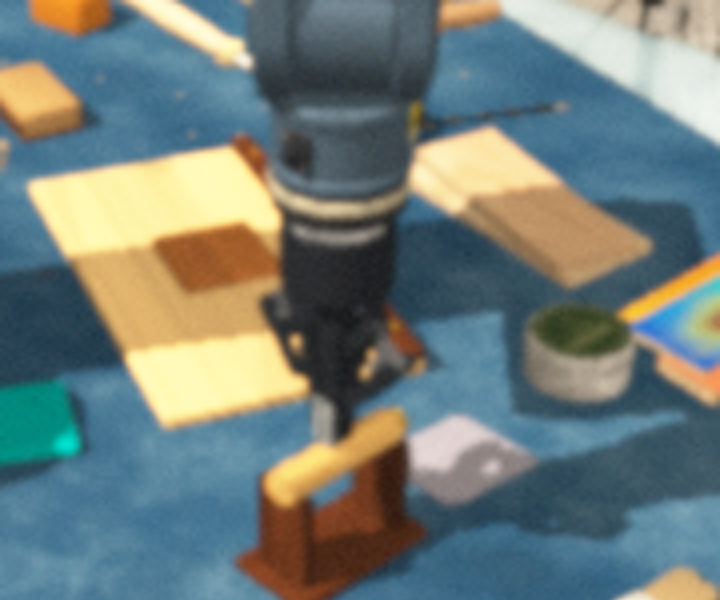

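Run:
```python
from cell import env, optics
from h import *
c=optics.get_calibration('scene');z=np.load('pics/s5.npz');T=Twc(c);P=pts(c,z['d'],T); print('cam',T[:3,3])
for r in range(222,252,2):
    print(r,[(u,*(P[r,u]*1e3).round(0).astype(int)) for u in (338,341,344,348)])
```

```text
cam [-0.07899207 -1.18617887  0.87358993]
222 [(338, np.int64(463), np.int64(-303), np.int64(161)), (341, np.int64(464), np.int64(-316), np.int64(168)), (344, np.int64(469), np.int64(-324), np.int64(171)), (348, np.int64(485), np.int64(-318), np.int64(163))]
224 [(338, np.int64(465), np.int64(-300), np.int64(152)), (341, np.int64(468), np.int64(-311), np.int64(158)), (344, np.int64(470), np.int64(-322), np.int64(164)), (348, np.int64(488), np.int64(-314), np.int64(153))]
226 [(338, np.int64(464), np.int64(-302), np.int64(147)), (341, np.int64(467), np.int64(-313), np.int64(153)), (344, np.int64(469), np.int64(-324), np.int64(159)), (348, np.int64(473), np.int64(-336), np.int64(165))]
228 [(338, np.int64(464), np.int64(-303), np.int64(141)), (341, np.int64(465), np.int64(-315), np.int64(148)), (344, np.int64(473), np.int64(-317), np.int64(147)), (348, np.int64(471), np.int64(-341), np.int64(162))]
230 [(338, np.int64(465), np.int64(-301), np.int64(134)), (341, np.int64(467), np.int64(-313), np.int64(140)), (344, np.int64(472), np.int64(-320), np.int64(142)), (348, np.int64(472), np.in
[... 1469 characters left out ...]
nt64(94)), (348, np.int64(487), np.int64(-319), np.int64(90))]
246 [(338, np.int64(452), np.int64(-323), np.int64(99)), (341, np.int64(462), np.int64(-323), np.int64(96)), (344, np.int64(471), np.int64(-323), np.int64(92)), (348, np.int64(491), np.int64(-312), np.int64(77))]
248 [(338, np.int64(453), np.int64(-322), np.int64(91)), (341, np.int64(462), np.int64(-322), np.int64(88)), (344, np.int64(474), np.int64(-319), np.int64(81)), (348, np.int64(514), np.int64(-278), np.int64(39))]
250 [(338, np.int64(450), np.int64(-327), np.int64(89)), (341, np.int64(463), np.int64(-322), np.int64(81)), (344, np.int64(525), np.int64(-240), np.int64(2)), (348, np.int64(514), np.int64(-278), np.int64(32))]
```

Run:
```python
from cell import env, optics
from h import *
c=optics.get_calibration('wrist'); z=np.load('pics/w3.npz'); P=pts(c,z['d'],c['T_tool_cam'])
m=(abs(P[...,1])<0.07)&(abs(P[...,0])<0.03)&(P[...,2]<0.03)&(z['d']>0.02)
for lo,hi in ((400,500),(150,240)):
    mm=m.copy(); mm[:,:lo]=0; mm[:,hi:]=0; Q=P[mm]; print(len(Q),'zmax',np.percentile(Q[:,2],[50,90,99,100]).round(4)); 
    k=Q[:,2]>np.percentile(Q[:,2],97); print(Q[k].mean(0))
c=optics.get_calibration('scene'); f,cx,cy=K(c)
for p in [(478,-304,65),(478,-304,72),(478,-304,85),(478,-304,98),(467,-306,100)]:
    q=c['camera_from_world']@np.r_[np.array(p)/1e3,1]; print(p,(f*q[:2]/q[2]+[cx,cy]).round(1),q[2])
z=np.load('pics/s5.npz'); cv2.imwrite('pics/s5b.png',cv2.resize(z['im'][215:285,310:390],None,fx=7,fy=7,interpolation=cv2.INTER_NEAREST))
```

```text
10948 zmax [-0.097  -0.0535 -0.0373 -0.0329]
[ 0.00282028  0.04485922 -0.03829205]
10239 zmax [-0.0991 -0.0527 -0.0373 -0.0331]
[ 0.00261189 -0.04238324 -0.03823418]
(478, -304, 65) [342.2 249.4] 1.3088462649087644
(478, -304, 72) [342.3 247.4] 1.305239746721739
(478, -304, 85) [342.4 243.6] 1.2985419272315488
(478, -304, 98) [342.5 239.7] 1.2918441077413585
(467, -306, 100) [339.4 240.7] 1.2848078894775394
```

View pics/s5b.png

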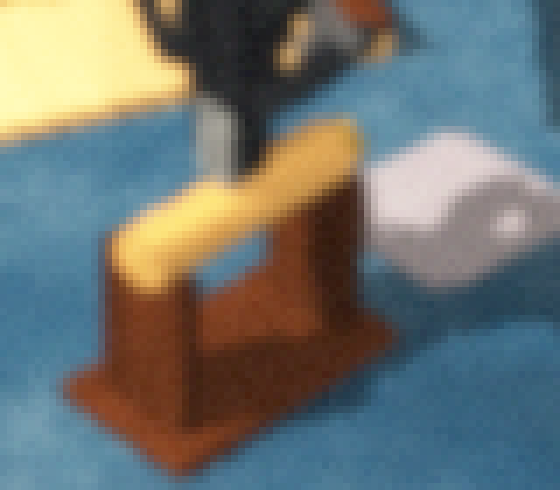

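arm_command([
  [1,[0,0,-4],0],
  [1,[0,0,0],0],
  [1,[0,0,0],0],
  [1,[0,0,0],0],
  [1,[0,0,0],0],
  [1,[0,0,16],0],
  [1,[0,0,20],0],
  [1,[0,0,0],0],
])

```text
time_s: 6.0
tcp_pos: [0.4762, -0.3033, 0.0444]
tool_rot: [-0.12, 0.993, 0.001, -0.001]
wrist_force: [0.2, 0.3, -0.3]
opening: 0.0854
```

Run:
```python
from cell import env, optics
from h import *
s=st()
im,d=optics.read_camera('wrist'); c=optics.get_calibration('wrist');
cv2.imwrite('pics/w6.png',im)
P=pts(c,d,c['T_tool_cam']); Q=P[(abs(P[...,1])<0.07)&(abs(P[...,1])>0.03)&(abs(P[...,0])<0.03)&(P[...,2]<0.02)&(d>0.02)]; print(np.percentile(Q[:,2],[99,100]))
```

```text
t 6.0 tcp [ 476.2 -303.3   44.4] xdir -166.24 tilt 0.2 F [ 0.21  0.26 -0.34] M [0.001 0.014 0.011] op 0.0854 q [-0.567  0.432 -0.162  0.981 -0.    -0.807]
[-0.0385117 -0.0322389]
```

View pics/w6.png

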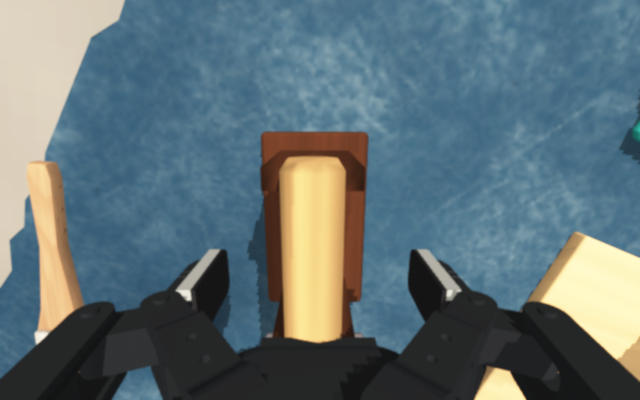

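arm_command([
  [1,[-1.8,-1.5,0],0],
  [0.3,[0,0,0],0],
  [0,[0,0,0],0],
  [0,[0,0,0],0],
  [0,[0,0,0],0],
  [0,[0,0,0],0],
])

```text
time_s: 6.8
tcp_pos: [0.4797, -0.3051, 0.0468]
tool_rot: [-0.12, 0.993, -0.0, 0.0]
wrist_force: [-2.7, 1.9, 6.0]
opening: 0.0248
```

```bash
python3 -c "
from h import *
st()"
```

```text
t 6.8 tcp [ 479.7 -305.1   46.8] xdir -166.24 tilt 0.02 F [-2.7   1.91  5.99] M [0.257 0.313 0.002] op 0.0248 q [-0.567  0.434 -0.152  0.985  0.    -0.807]
```

arm_command([
  [0,[0,0,-5],0],
  [0,[0,0,-10],0],
  [0,[0,0,-20],0],
  [0,[0,0,-25],0],
  [0,[0,0,0],0],
  [0,[0,0,0],0],
])

```text
time_s: 7.55
tcp_pos: [0.4795, -0.305, 0.1061]
tool_rot: [-0.12, 0.993, 0.0, -0.0]
wrist_force: [0.7, 0.2, -2.2]
opening: 0.025
```

Run:
```python
from cell import env, optics
from h import *
s=st()
im,d=optics.read_camera('scene'); np.savez('pics/s7.npz',im=im,d=d)
cv2.imwrite('pics/s7.png',cv2.resize(im[150:290,280:440],None,fx=4,fy=4,interpolation=cv2.INTER_CUBIC))
c=optics.get_calibration('scene');P=pts(c,d,Twc(c))
hsv=cv2.cvtColor(im,cv2.COLOR_BGR2HSV)
dirv=np.array([np.cos(np.radians(13.76)),np.sin(np.radians(13.76))]); n=np.array([-dirv[1],dirv[0]])
a=(P[...,:2]-s['tcp_pos'][:2])@dirv; b=(P[...,:2]-s['tcp_pos'][:2])@n
m=(a>0.085)&(a<.2)&(abs(b)<.05)&(P[...,2]>0.055)&(P[...,2]<.12)
print(m.sum()); A=np.c_[a[m]-.13,b[m],np.ones(m.sum())]; x=np.linalg.lstsq(A,P[m][:,2],rcond=None)[0]; print('slope along,lat,z at130',x); print(np.percentile(a[m],[1,99]),np.percentile(b[m],[1,99]))
```

```text
t 7.55 tcp [ 479.5 -305.   106.1] xdir -166.24 tilt 0.02 F [ 0.67  0.19 -2.24] M [-0.048  0.066 -0.006] op 0.025 q [-0.567  0.392 -0.057  1.122 -0.    -0.807]
433
slope along,lat,z at130 [-0.10753337  0.00018324  0.0773127 ]
[0.08584369 0.17711108] [-0.04022942  0.03874174]
```

View pics/s7.png

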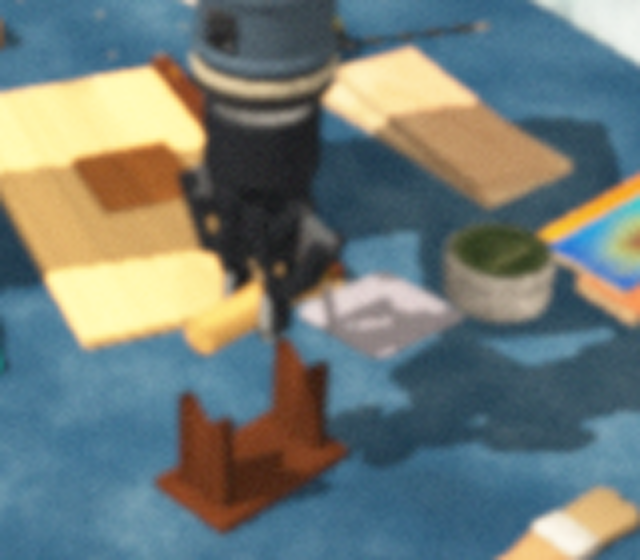

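arm_command([
  [0,[0,0,0],0.127],
  [0,[0,0,0],0.127],
  [0,[0,0,0],0.126],
  [0,[25,47,0],0],
  [0,[25,47,0],0],
  [0,[25,47,0],0],
  [0,[25,47,0],0],
  [0,[25,47,0],0],
])

```text
time_s: 8.6
tcp_pos: [0.3873, -0.0536, 0.1059]
tool_rot: [0.07, 0.998, 0.0, -0.0]
wrist_force: [1.1, 0.3, -1.4]
opening: 0.0252
```

arm_command([
  [0,[25,47,0],0],
  [0,[25,47,0],0],
  [0,[25,47,0],0],
  [0,[5,7,0],0],
  [0,[0,0,20],0],
  [0,[0,0,20],0],
  [0,[0,0,0],0],
  [0,[0,0,0],0],
])

```text
time_s: 9.6
tcp_pos: [0.3302, 0.1024, 0.0669]
tool_rot: [0.07, 0.998, -0.0, 0.0]
wrist_force: [0.9, 0.8, -0.9]
opening: 0.0248
```

Run:
```python
from cell import env, optics
from h import *
s=st()
im,d=optics.read_camera('scene'); np.savez('pics/s8.npz',im=im,d=d)
cv2.imwrite('pics/s8.png',cv2.resize(im[110:260,200:400],None,fx=4,fy=4,interpolation=cv2.INTER_CUBIC))
s=st()
c=optics.get_calibration('scene');P=pts(c,d,Twc(c))
M=R.from_quat(s['tool_rot']).as_matrix(); dirv=-M[:2,0]; n=np.array([-dirv[1],dirv[0]])
a=(P[...,:2]-s['tcp_pos'][:2])@dirv; b=(P[...,:2]-s['tcp_pos'][:2])@n
m=(a>0.085)&(a<.2)&(abs(b)<.05)&(P[...,2]>0.025)&(P[...,2]<.06)
print(m.sum()); A=np.c_[a[m]-.13,b[m],np.ones(m.sum())]; x=np.linalg.lstsq(A,P[m][:,2],rcond=None)[0]; print('slope along,lat,z at130',x); print(np.percentile(a[m],[1,99]),np.percentile(b[m],[1,99]))
```

```text
t 9.6 tcp [330.2 102.4  66.9] xdir 171.96 tilt 0.0 F [ 0.86  0.84 -0.92] M [ 0.058  0.043 -0.039] op 0.0248 q [ 0.301 -0.013 -0.668  0.916 -0.     0.441]
t 9.65 tcp [330.4 102.5  67.1] xdir 171.96 tilt 0.03 F [-0.03  0.42 -2.05] M [ 0.008 -0.012 -0.025] op 0.0247 q [ 0.301 -0.013 -0.668  0.915 -0.     0.441]
337
slope along,lat,z at130 [-0.10998258 -0.00335082  0.03865762]
[0.08623725 0.17704063] [-0.04255359  0.04152186]
```

View pics/s8.png

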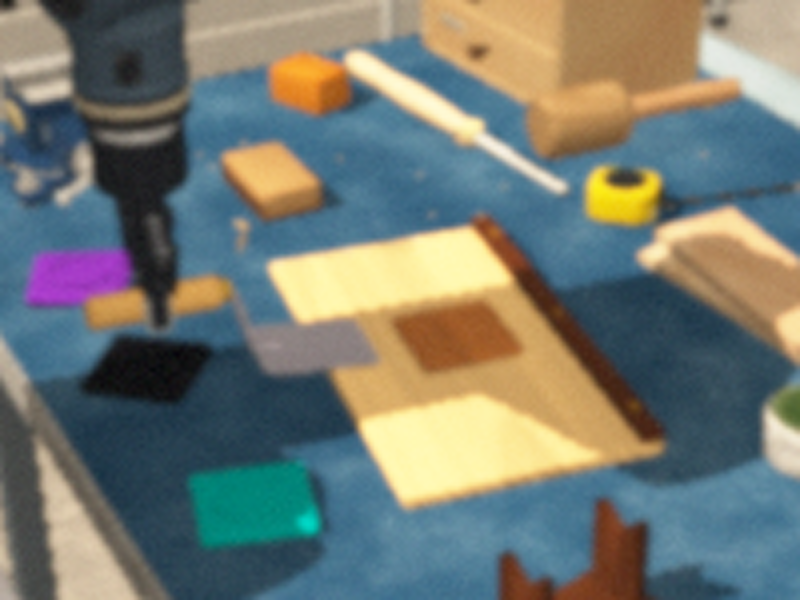

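arm_command([
  [0,[0,0,8],0],
  [0,[0,0,8],0],
  [0,[0,0,2],0],
  [0,[0,0,0],0],
  [0,[0,0,0],0],
])

```text
time_s: 10.28
tcp_pos: [0.3301, 0.1027, 0.0486]
tool_rot: [0.07, 0.998, 0.0, 0.0]
wrist_force: [-0.4, 0.1, -0.5]
opening: 0.0247
```

Run:
```python
from h import *
from cell import optics
s=st()
z=np.load('pics/s8.npz'); im=z['im'];d=z['d'];c=optics.get_calibration('scene');T=Twc(c);P=pts(c,d,T)
hsv=cv2.cvtColor(im,cv2.COLOR_BGR2HSV)
roi=np.zeros((400,640),bool); roi[180:206,295:334]=1
m=roi&(hsv[...,0]<14)&(hsv[...,1]>140)&(P[...,2]>0.0195)
u=cv2.morphologyEx(m.astype(np.uint8),cv2.MORPH_OPEN,np.ones((3,3)))
k=max(cv2.findContours(u,cv2.RETR_EXTERNAL,cv2.CHAIN_APPROX_NONE)[0],key=cv2.contourArea)
print(len(P[m]),P[m].mean(0))
w=plane(c,T,k[:,0,:],0.0245)[:,:2].astype(np.float32)*1000
print(cv2.minAreaRect(w))
M=R.from_quat(s['tool_rot']).as_matrix(); dirv=-M[:2,0]; n=np.array([-dirv[1],dirv[0]])
print('coaster from tcp along,lat',(P[m].mean(0)[:2]-s['tcp_pos'][:2])@dirv,(P[m].mean(0)[:2]-s['tcp_pos'][:2])@n)
# batten: dark, z ~0.024
O=np.array([.580,.066]);ex=np.array([.9903,-.1392]);ey=np.array([.1392,.9903])
X=(P[...,:2]-O)@ex;Y=(P[...,:2]-O)@ey
b=(X>.06)&(X<.14)&(abs(Y)<.15)&(P[...,2]>.02); print('batten x range',np.percentile(X[b],[2,10,50,90,98]),P[b][:,2].mean())
yb=(abs(X)<.06)&(P[...,2]>.009)&(P[...,2]<.016)&(abs(Y)<.25); print('board y',np.percentile(Y[yb],[.3,99.7]));
xb=(abs(Y-.12)<.05)&(P[...,2]>.009)&(P[...,2]<.015)&(abs(X)<.15); print('board x',np.percentile(X[xb],[.5,99.5]))
```

```text
t 10.275 tcp [330.1 102.7  48.6] xdir 171.99 tilt 0.01 F [-0.45  0.12 -0.55] M [-0.03  -0.005 -0.059] op 0.0247 q [ 0.302  0.008 -0.7    0.863  0.     0.441]
301 [0.58313381 0.05146797 0.0280402 ]
((582.2740478515625, 54.99442672729492), (81.95291900634766, 83.01505279541016), 79.02811431884766)
coaster from tcp along,lat 0.25774162583909693 -0.015493112527382015
batten x range [0.08741742 0.0892987  0.09781073 0.10621259 0.10909716] 0.02494254666285767
board y [-0.20744935  0.19422564]
board x [-0.10973403  0.0916948 ]
```

Run:
```python
from h import *
from cell import optics
s=st()
for n in ('scene','top'):
    im,d=optics.read_camera(n); np.savez(f'pics/{n}9.npz',im=im,d=d)
    if n=='scene': cv2.imwrite('pics/s9.png',cv2.resize(im[150:240,240:380],None,fx=5.5,fy=5.5,interpolation=cv2.INTER_CUBIC))
    else: cv2.imwrite('pics/t9.png',cv2.resize(im[100:300,150:420],None,fx=2.9,fy=2.9,interpolation=cv2.INTER_CUBIC))
```

```text
t 10.275 tcp [330.1 102.7  48.6] xdir 171.99 tilt 0.01 F [-0.45  0.12 -0.55] M [-0.03  -0.005 -0.059] op 0.0247 q [ 0.302  0.008 -0.7    0.863  0.     0.441]
```

View pics/s9.png

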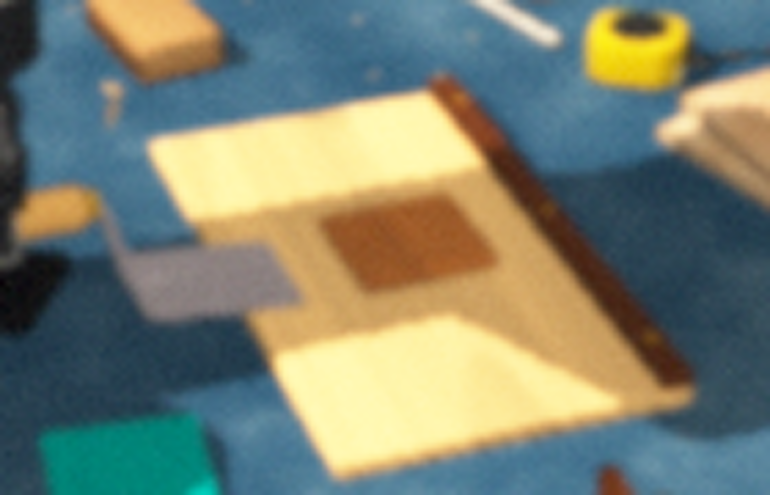

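View pics/t9.png

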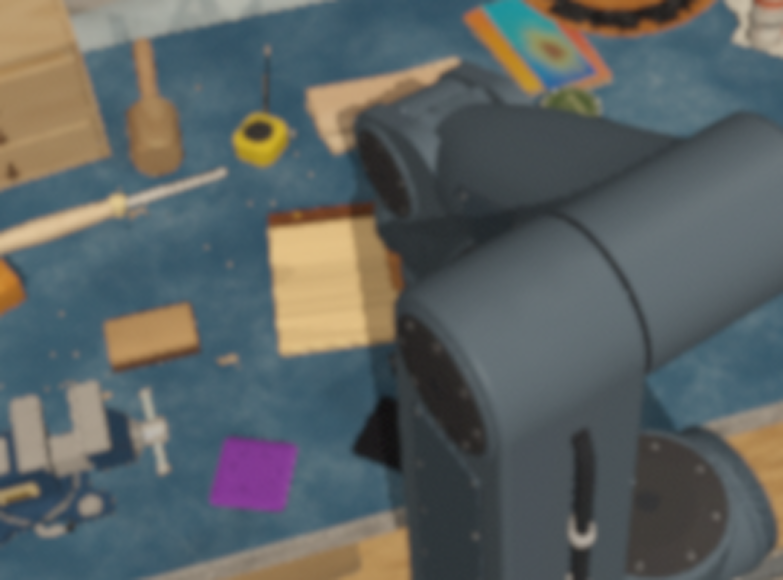

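Run:
```python
from h import *
from cell import optics
c=optics.get_calibration('wrist')
for f,uv in (('w1',[(197,153),(460,245)]),('w2',[(427,199),(370,325)]),('w3',[(505,197)])):
    z=np.load(f'pics/{f}.npz'); T=Twc(c,z); print(f,z['tcp_pos'].round(4),plane(c,T,uv,.012).round(4)[:,:2])
# green coaster centre by mask in w1,w2 & scene
for f in ('w1','w2'):
    z=np.load(f'pics/{f}.npz'); T=Twc(c,z); hsv=cv2.cvtColor(z['im'],cv2.COLOR_BGR2HSV)
    m=((hsv[...,0]>78)&(hsv[...,0]<95)&(hsv[...,1]>180)).astype(np.uint8); m=cv2.morphologyEx(m,cv2.MORPH_OPEN,np.ones((5,5)))
    k=max(cv2.findContours(m,0,1)[0],key=cv2.contourArea); P=pts(c,z['d'],T); mm=np.zeros_like(m); cv2.drawContours(mm,[k],-1,1,-1)
    print(f,'green',cv2.contourArea(k),np.median(P[mm>0],0).round(4))
c=optics.get_calibration('scene')
for f in ('scene0','scene9'):
    z=np.load(f'pics/{f}.npz'); T=Twc(c); hsv=cv2.cvtColor(z['im'],cv2.COLOR_BGR2HSV)
    m=((hsv[...,0]>78)&(hsv[...,0]<95)&(hsv[...,1]>180)).astype(np.uint8); m=cv2.morphologyEx(m,cv2.MORPH_OPEN,np.ones((3,3)))
    k=max(cv2.findContours(m,0,1)[0],key=cv2.contourArea); P=pts(c,z['d'],T); mm=np.zeros_like(m); cv2.drawContours(mm,[k],-1,1,-1)
    print(f,'green',cv2.contourArea(k),np.median(P[mm>0],0).round(4), np.mean(P[mm>0],0).round(4))
    x0,y0=240,150; sc=5.5
    print('  board corners', plane(c,T,[(x0+150/sc,y0+140/sc),(x0+340/sc,y0+475/sc)],.012).round(4)[:,:2])
    print('  coaster corners', plane(c,T,[(x0+u/sc,y0+v/sc) for u,v in ((322,220),(445,195),(498,262),(369,292))],.024).round(4)[:,:2])
    print('  blade front corners', plane(c,T,[(x0+u/sc,y0+v/sc) for u,v in ((263,243),(301,301))],.0145).round(4)[:,:2])
    print('  blade rear corners', plane(c,T,[(x0+u/sc,y0+v/sc) for u,v in ((128,248),(155,321))],.0235).round(4)[:,:2])
```

```text
w1 [0.4315 0.0473 0.2589] [[ 0.4432 -0.1165]
 [ 0.4982  0.2751]]
w2 [ 0.4323 -0.2773  0.2588] [[ 0.4422 -0.1179]
 [ 0.6601 -0.1446]]
w3 [ 0.4788 -0.3047  0.1406] [[ 0.4419 -0.121 ]]
w1 green 2661.5 [ 0.3416 -0.0605  0.0117]
w2 green 4428.0 [ 0.3388 -0.0633  0.0117]
scene0 green 534.5 [ 0.3381 -0.0721  0.0131] [ 0.3379 -0.0715  0.0139]
  board corners [[ 0.5027  0.2748]
 [ 0.4403 -0.131 ]]
  coaster corners [[0.548  0.1036]
 [0.6318 0.0929]
 [0.6202 0.0046]
 [0.5341 0.0128]]
  blade front corners [[0.5093 0.1108]
 [0.4998 0.0374]]
  blade rear corners [[0.4266 0.1332]
 [0.4074 0.0474]]
scene9 green 533.0 [ 0.339  -0.0722  0.0129] [ 0.3367 -0.0757  0.0166]
  board corners [[ 0.5027  0.2748]
 [ 0.4403 -0.131 ]]
  coaster corners [[0.548  0.1036]
 [0.6318 0.0929]
 [0.6202 0.0046]
 [0.5341 0.0128]]
  blade front corners [[0.5093 0.1108]
 [0.4998 0.0374]]
  blade rear corners [[0.4266 0.1332]
 [0.4074 0.0474]]
```

arm_command([
  [0,[0,-6,0],0],
  [0,[0,-5,0],0],
  [0,[0,0,0.5],0],
  [0,[0,0,0],0],
  [0,[0,0,0],0],
])

```text
time_s: 11.0
tcp_pos: [0.3285, 0.0918, 0.048]
tool_rot: [0.07, 0.998, 0.0, 0.0]
wrist_force: [-0.8, -0.3, -0.6]
opening: 0.0248
```

arm_command([
  [0,[0,0,0.5],0],
  [0,[0,0,0],0],
])

```text
time_s: 11.25
tcp_pos: [0.3284, 0.0918, 0.0475]
tool_rot: [0.07, 0.998, -0.0, -0.0]
wrist_force: [-0.5, 0.2, 0.2]
opening: 0.025
```

```bash
python3 -c "
from h import *
st()"
```

```text
t 11.25 tcp [328.4  91.8  47.5] xdir 172.0 tilt 0.01 F [-0.54  0.2   0.24] M [ 0.004  0.003 -0.002] op 0.025 q [ 0.273  0.    -0.711  0.859  0.     0.412]
```

arm_command([
  [0,[0,0,0.5],0],
  [0,[0,0,0],0],
])

```text
time_s: 11.5
tcp_pos: [0.3284, 0.0918, 0.047]
tool_rot: [0.07, 0.998, 0.0, -0.0]
wrist_force: [-0.2, 0.5, 0.3]
opening: 0.0247
```

```bash
python3 -c "
from h import *
st()"
```

```text
t 11.5 tcp [328.4  91.8  47. ] xdir 171.99 tilt 0.0 F [-0.19  0.51  0.26] M [ 0.058 -0.036  0.022] op 0.0247 q [ 0.273  0.001 -0.712  0.858  0.     0.412]
```

arm_command([
  [0,[0,0,0.5],0],
  [0,[0,0,0],0],
])

```text
time_s: 11.75
tcp_pos: [0.3284, 0.0918, 0.0465]
tool_rot: [0.07, 0.998, 0.0, -0.0]
wrist_force: [-1.6, 0.8, 0.5]
opening: 0.0248
```

```bash
python3 -c "
from h import *
st()"
```

```text
t 11.75 tcp [328.4  91.8  46.5] xdir 171.99 tilt 0.0 F [-1.57  0.82  0.49] M [ 0.037 -0.019 -0.024] op 0.0248 q [ 0.273  0.001 -0.713  0.856  0.     0.412]
```

arm_command([
  [0,[0,0,0.5],0],
  [0,[0,0,0],0],
])

```text
time_s: 12.0
tcp_pos: [0.3284, 0.0918, 0.046]
tool_rot: [0.07, 0.998, 0.0, -0.0]
wrist_force: [-1.0, 0.4, 1.3]
opening: 0.0245
```

```bash
python3 -c "
from h import *
st()"
```

```text
t 12.0 tcp [328.4  91.8  46. ] xdir 171.99 tilt 0.0 F [-0.98  0.41  1.34] M [ 0.003 -0.043 -0.047] op 0.0245 q [ 0.273  0.002 -0.714  0.855  0.     0.412]
```

arm_command([
  [0,[0,0,0.5],0],
  [0,[0,0,0],0],
])

```text
time_s: 12.25
tcp_pos: [0.3284, 0.0918, 0.0455]
tool_rot: [0.07, 0.998, -0.0, -0.0]
wrist_force: [-1.6, 0.1, 1.0]
opening: 0.0245
```

```bash
python3 -c "
from h import *
st()"
```

```text
t 12.25 tcp [328.4  91.8  45.5] xdir 171.99 tilt 0.0 F [-1.63  0.13  1.02] M [-0.076 -0.053 -0.001] op 0.0245 q [ 0.273  0.003 -0.715  0.853 -0.     0.412]
```

arm_command([
  [0,[0,0,-1],0],
  [0,[-5,0,0],0],
  [0,[-10,0,0],0],
  [0,[-10,0,0],0],
  [0,[-6,0,0],0],
  [0,[-5,0,0],0],
  [0,[-5,0,0],0],
  [0,[-5,0,0],0],
])

```text
time_s: 13.25
tcp_pos: [0.3742, 0.0853, 0.0465]
tool_rot: [0.07, 0.998, -0.0, -0.0]
wrist_force: [-1.1, -0.4, 1.2]
opening: 0.0247
```

```bash
cat >> h.py <<'E'
def snap(name,box,fx,fn):
    from cell import optics
    im,d=optics.read_camera(name); np.savez(f'pics/{fn}.npz',im=im,d=d)
    x0,y0,x1,y1=box; cv2.imwrite(f'pics/{fn}.png',cv2.resize(im[y0:y1,x0:x1],None,fx=fx,fy=fx,interpolation=cv2.INTER_CUBIC))
    return im,d
E
python3 -c "
from h import *
st(); snap('scene',(240,150,380,240),5.5,'s10')"
```

```text
t 13.25 tcp [374.2  85.3  46.5] xdir 171.99 tilt 0.01 F [-1.11 -0.38  1.23] M [0.03  0.108 0.02 ] op 0.0247 q [ 0.224  0.087 -0.622  0.862  0.     0.364]
```

View pics/s10.png

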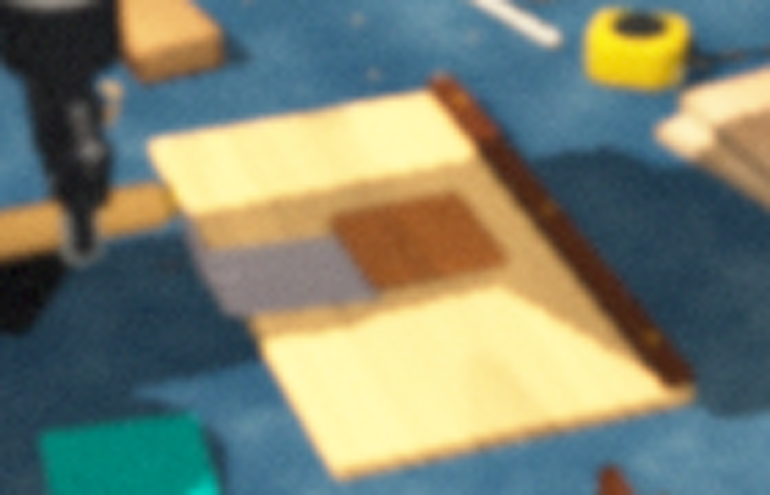

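arm_command([
  [0,[-6,0,0],0],
  [0,[-6,0,0],0],
  [0,[-6,0,0],0],
  [0,[-6,0,0],0],
  [0,[-6,0,0],0],
  [0,[-6,0,0],0],
  [0,[-6,0,0],0],
  [0,[-4,0,0],0],
])

```text
time_s: 14.3
tcp_pos: [0.4199, 0.0789, 0.0465]
tool_rot: [0.07, 0.998, -0.0, -0.0]
wrist_force: [-1.3, 0.2, 0.1]
opening: 0.0249
```

```bash
python3 -c "
from h import *
st(); snap('scene',(240,150,380,240),5.5,'s11')"
```

```text
t 14.3 tcp [419.9  78.9  46.5] xdir 171.99 tilt 0.0 F [-1.28  0.2   0.06] M [0.039 0.194 0.036] op 0.0249 q [ 0.186  0.171 -0.523  0.877  0.     0.326]
```

View pics/s11.png

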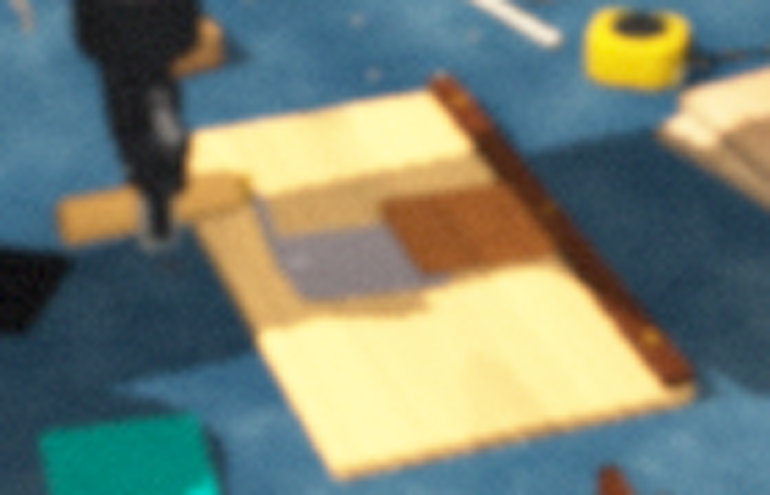

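arm_command([
  [0,[-4,0,0],0],
  [0,[-4,0,0],0],
  [0,[-4,0,0],0],
  [0,[-4,0,0],0],
  [0,[-4,0,0],0],
  [0,[-4,0,0],0],
])

```text
time_s: 15.1
tcp_pos: [0.4436, 0.0756, 0.0465]
tool_rot: [0.07, 0.998, -0.0, 0.0]
wrist_force: [-2.0, 0.1, 1.0]
opening: 0.0249
```

```bash
python3 -c "
from h import *
st()"
```

```text
t 15.1 tcp [443.6  75.6  46.5] xdir 171.99 tilt 0.0 F [-2.02  0.06  1.  ] M [0.085 0.18  0.005] op 0.0249 q [ 0.169  0.214 -0.468  0.889 -0.     0.309]
```

arm_command([
  [0,[-4,0,0],0],
  [0,[-4,0,0],0],
  [0,[-4,0,0],0],
  [0,[-4,0,0],0],
  [0,[-4,0,0],0],
  [0,[-4,0,0],0],
])

```text
time_s: 15.85
tcp_pos: [0.4672, 0.0722, 0.0465]
tool_rot: [0.07, 0.998, -0.0, -0.0]
wrist_force: [-3.5, 0.7, 1.8]
opening: 0.0247
```

```bash
python3 -c "
from h import *
st(); snap('scene',(240,150,380,240),5.5,'s12')"
```

```text
t 15.85 tcp [467.2  72.2  46.5] xdir 171.99 tilt 0.01 F [-3.54  0.73  1.78] M [0.043 0.382 0.026] op 0.0247 q [ 0.153  0.256 -0.412  0.903  0.     0.293]
```

View pics/s12.png

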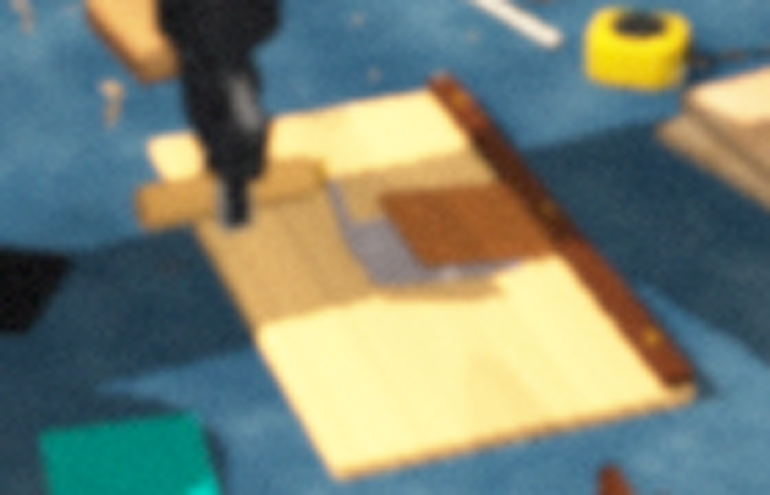

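arm_command([
  [0,[-4,0,0],0],
  [0,[-2,0,0],0],
  [0,[0,0,0],0],
  [0,[0,0,-2],0],
  [0,[0,0,-2],0],
  [0,[0,0,-2],0],
  [0,[0,0,-2],0],
  [0,[0,0,0],0],
])

```text
time_s: 16.9
tcp_pos: [0.4731, 0.0715, 0.0546]
tool_rot: [0.07, 0.998, 0.0, 0.0]
wrist_force: [-0.2, -0.1, -1.9]
opening: 0.0252
```

```bash
python3 -c "
from h import *
st(); snap('scene',(240,150,380,240),5.5,'s13')"
```

```text
t 16.9 tcp [473.1  71.5  54.6] xdir 171.99 tilt 0.01 F [-0.22 -0.08 -1.92] M [-0.003  0.22  -0.007] op 0.0252 q [ 0.15   0.259 -0.386  0.926 -0.     0.29 ]
```

View pics/s13.png

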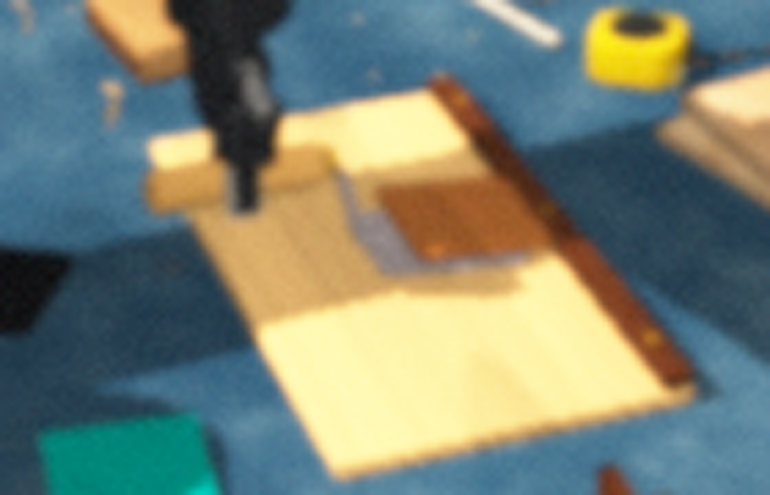

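arm_command([
  [0,[0.5,0,-2],0],
  [0,[1,0,-3],0],
  [0,[1,0,-4],0],
  [0,[1,0,-5],0],
  [0,[1,0,-5],0],
  [0,[1,0,-4],0],
  [0,[0,0,-2],0],
  [0,[0,0,0],0],
])

```text
time_s: 17.95
tcp_pos: [0.4677, 0.0722, 0.0796]
tool_rot: [0.07, 0.998, 0.0, 0.0]
wrist_force: [-0.4, -0.3, -2.6]
opening: 0.0248
```

```bash
cat >> h.py <<'E'
def coast(d,im,s,zmin=.0):
    "coaster top points near the blade in blade-aligned frame"
    from cell import optics
    c=optics.get_calibration('scene');T=Twc(c);P=pts(c,d,T);hsv=cv2.cvtColor(im,cv2.COLOR_BGR2HSV)
    M=R.from_quat(s['tool_rot']).as_matrix(); dv=-M[:2,0]; n=np.array([-dv[1],dv[0]])
    a=(P[...,:2]-s['tcp_pos'][:2])@dv; b=(P[...,:2]-s['tcp_pos'][:2])@n
    near=(a>.05)&(a<.3)&(abs(b)<.09)&(P[...,2]>zmin)
    m=near&(hsv[...,0]<14)&(hsv[...,1]>130)
    m=cv2.morphologyEx(m.astype(np.uint8),cv2.MORPH_OPEN,np.ones((3,3)))>0
    bl=near&(hsv[...,1]<70)
    for n_,q in (('coaster',m),('blade',bl)):
        if q.sum()<20: print(n_,q.sum()); continue
        A=np.c_[a[q],b[q],np.ones(q.sum())]; x=np.linalg.lstsq(A,P[q][:,2],rcond=None)[0]
        print(n_,q.sum(),'a',(np.percentile(a[q],[2,50,98])*1e3).round(0),'b',(np.percentile(b[q],[2,50,98])*1e3).round(0),'z',round(P[q][:,2].mean()*1e3,1),'slopes',x[:2].round(3))
E
python3 -c "
from h import *
s=st(); im,d=snap('scene',(240,150,380,240),5.5,'s14'); coast(d,im,s,.03)"
```

```text
t 17.95 tcp [467.7  72.2  79.6] xdir 171.99 tilt 0.01 F [-0.36 -0.28 -2.6 ] M [0.042 0.169 0.02 ] op 0.0248 q [ 0.153  0.226 -0.36   0.985  0.     0.293]
coaster 298 a [108. 149. 193.] b [-37.  -9.  38.] z 59.6 slopes [-0.106  0.031]
blade 436 a [ 50.  60. 133.] b [-54. -40.  21.] z 409.6 slopes [-5.348 -5.669]
```

View pics/s14.png

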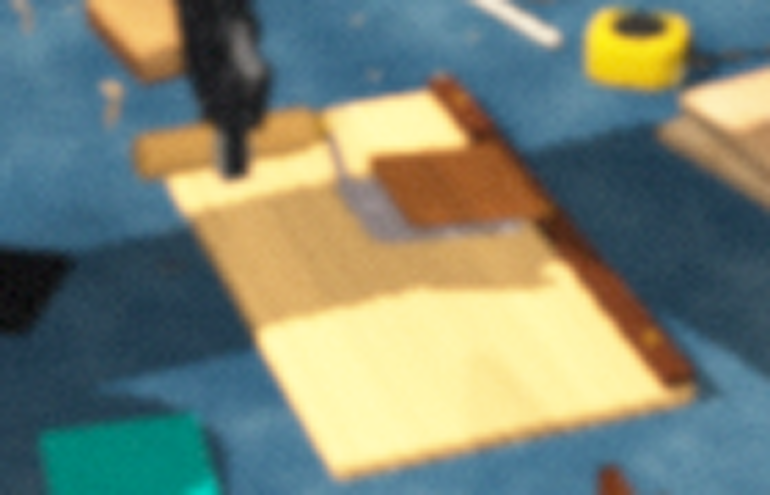

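```bash
cat >> h.py <<'E'
def plan(p0,phi0,p1,turn,n):
    "rows: ramped (trapezoid) from p0 to p1 (m) with total tool-z turn; phi0 deg xdir"
    w=np.ones(n); r=min(3,n//3)
    for i in range(r): w[i]=(i+1)/(r+1); w[-1-i]=(i+1)/(r+1)
    w/=w.sum(); phi=np.radians(phi0); rows=[]; pos=np.array(p0)*1e3; tgt=np.array(p1)*1e3; cw=0
    start=pos.copy()
    for i in range(n):
        cw+=w[i]; want=start+(tgt-start)*cw; d=want-pos
        t=round(float(turn*w[i]),3)
        x=np.array([np.cos(phi),np.sin(phi)]);y=np.array([np.sin(phi),-np.cos(phi)])
        q=[round(float(d[:2]@x),1),round(float(d[:2]@y),1),round(float(-d[2]),1)]
        rows.append([0,q,t]); pos=pos+np.r_[x*q[0]+y*q[1],-q[2]]; phi-=t
    print(rows,'end',pos.round(1),np.degrees(phi).round(2))
E
python3 -c "
from h import *
plan([.4677,.0722,.0796],172,[.492,.316,.197],1.187,24)"
```

```text
[[0, [0.1, 2.9, -1.4], 0.014], [0, [0.3, 5.8, -2.8], 0.028], [0, [0.8, 8.8, -4.2], 0.042], [0, [1.4, 11.5, -5.6], 0.057], [0, [2.1, 11.5, -5.6], 0.057], [0, [2.8, 11.4, -5.6], 0.057], [0, [3.4, 11.1, -5.5], 0.057], [0, [4.0, 11.0, -5.6], 0.057], [0, [4.6, 10.7, -5.6], 0.057], [0, [5.3, 10.4, -5.6], 0.057], [0, [5.8, 10.1, -5.6], 0.057], [0, [6.4, 9.8, -5.6], 0.057], [0, [6.9, 9.3, -5.6], 0.057], [0, [7.5, 9.0, -5.6], 0.057], [0, [8.0, 8.5, -5.6], 0.057], [0, [8.4, 8.1, -5.6], 0.057], [0, [8.9, 7.6, -5.6], 0.057], [0, [9.3, 7.0, -5.5], 0.057], [0, [9.7, 6.5, -5.6], 0.057], [0, [10.0, 6.0, -5.6], 0.057], [0, [10.4, 5.3, -5.6], 0.057], [0, [7.9, 3.6, -4.2], 0.042], [0, [5.5, 2.1, -2.8], 0.028], [0, [2.7, 1.0, -1.4], 0.014]] end [492. 316. 197.] 103.59
```

arm_command([
  [0,[0,3,-1.5],0.014],
  [0,[0.3,6,-3],0.028],
  [0,[0.8,9,-4],0.042],
  [0,[1.4,11.5,-5.5],0.057],
  [0,[2,11.5,-5.5],0.057],
  [0,[3,11.5,-5.5],0.057],
  [0,[3.5,11,-5.5],0.057],
  [0,[4,11,-5.5],0.057],
])

```text
time_s: 19.0
tcp_pos: [0.475, 0.1488, 0.1156]
tool_rot: [0.253, 0.968, -0.0, -0.0]
wrist_force: [0.3, 0.4, -2.2]
opening: 0.0248
```

arm_command([
  [0,[4.5,10.5,-5.5],0.057],
  [0,[5.5,10.5,-5.5],0.057],
  [0,[6,10,-5.5],0.057],
  [0,[6.5,10,-5.5],0.057],
  [0,[7,9.5,-5.5],0.057],
  [0,[7.5,9,-5.5],0.057],
  [0,[8,8.5,-5.5],0.057],
  [0,[8.5,8,-5.5],0.057],
])

```text
time_s: 20.0
tcp_pos: [0.4839, 0.2422, 0.1596]
tool_rot: [0.465, 0.885, -0.0, -0.0]
wrist_force: [0.0, -0.2, -2.8]
opening: 0.0248
```

arm_command([
  [0,[9,7.5,-5.5],0.057],
  [0,[9.5,7,-5.5],0.057],
  [0,[9.5,6.5,-5.5],0.057],
  [0,[10,6,-5.5],0.057],
  [0,[10.5,5.5,-5.5],0.057],
  [0,[8,3.5,-4],0.042],
  [0,[5.5,2,-3],0.028],
  [0,[2.5,1,-1.5],0.014],
])

```text
time_s: 21.0
tcp_pos: [0.4913, 0.3173, 0.1955]
tool_rot: [0.619, 0.786, -0.0, -0.0]
wrist_force: [-0.2, 0.7, -3.0]
opening: 0.0246
```

```bash
python3 -c "
from h import *
s=st(); im,d=snap('scene',(240,100,380,200),5.5,'s15'); coast(d,im,s,.1)"
```

```text
t 21.0 tcp [491.3 317.3 195.5] xdir 103.55 tilt 0.01 F [-0.25  0.67 -2.96] M [ 0.186  0.114 -0.061] op 0.0246 q [0.573 0.395 0.175 1.351 0.    1.908]
coaster 336 a [117. 161. 198.] b [-36.   2.  46.] z 174.7 slopes [-0.129  0.002]
blade 589 a [ 50.  63. 114.] b [-81. -29.  29.] z 519.9 slopes [-4.88  -2.346]
```

View pics/s15.png

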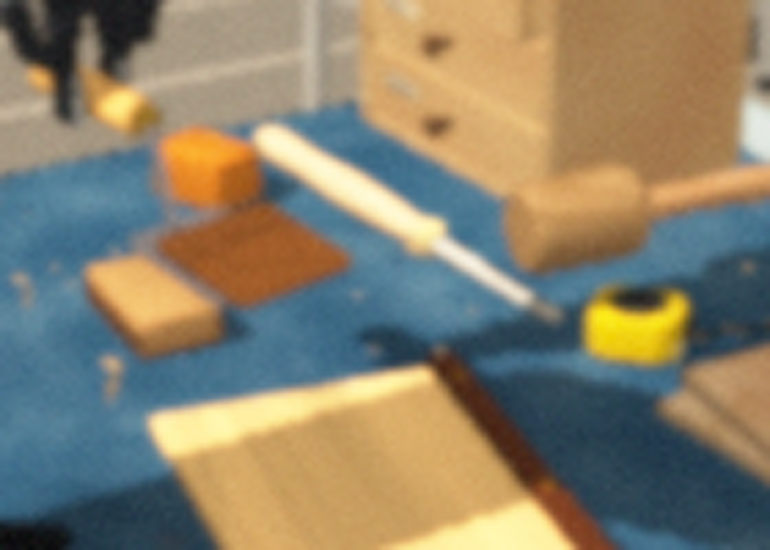

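```bash
cat > s3.py <<'E'
from sim import *
import sys
D=.125
def prof(v0,n): return [(-v0*(1-i/n),0,D) for i in range(n)]
J=[]
for v0,n in ((.2,5),(.3,6),(.4,7),(.5,8)):
    for mu in (.2,.3,.4,.5,.6):
        for lag in (.02,.05): J.append((.148,.021,prof(v0,n),mu,mu,.1,lag,1.8))
def j2(a):
    r=run(*a); return a,r
with Pool() as P:
    for a,r in P.map(j2,J,chunksize=1):
        b=a[5]; d=np.array([-np.cos(b),np.sin(b)]); off=(r[1]*1e-3-r[3]*1e-3)@d
        print('v0',round(-a[2][0][0],2),'mu',a[3],'lag',a[6],'final',round(r[0]),'offset behind tip mm' if r[4] is None else 'x rel tip0',round(off*1e3,1) if r[4] is None else r[1].round(0),'hit',None if r[4] is None else (round(r[4][0],2),round(np.degrees(r[4][1]))))
E
python3 s3.py
```

```text
v0 0.2 mu 0.2 lag 0.02 final 6 offset behind tip mm 4.1 hit None
v0 0.2 mu 0.2 lag 0.05 final 6 offset behind tip mm 9.4 hit None
v0 0.2 mu 0.3 lag 0.02 final 6 offset behind tip mm 13.2 hit None
v0 0.2 mu 0.3 lag 0.05 final 6 offset behind tip mm 17.9 hit None
v0 0.2 mu 0.4 lag 0.02 final 6 offset behind tip mm 16.9 hit None
v0 0.2 mu 0.4 lag 0.05 final 6 offset behind tip mm 19.9 hit None
v0 0.2 mu 0.5 lag 0.02 final 6 offset behind tip mm 18.6 hit None
v0 0.2 mu 0.5 lag 0.05 final 6 offset behind tip mm 20.3 hit None
v0 0.2 mu 0.6 lag 0.02 final 6 offset behind tip mm 19.5 hit None
v0 0.2 mu 0.6 lag 0.05 final 6 offset behind tip mm 20.4 hit None
v0 0.3 mu 0.2 lag 0.02 final 180 x rel tip0 [-2.  8.] hit (0.33, 101)
v0 0.3 mu 0.2 lag 0.05 final 180 x rel tip0 [-43.   8.] hit (0.42, 111)
v0 0.3 mu 0.3 lag 0.02 final 6 offset behind tip mm 2.4 hit None
v0 0.3 mu 0.3 lag 0.05 final 6 offset behind tip mm 10.6 hit None
v0 0.3 mu 0.4 lag 0.02 final 6 offset behind tip mm 9.9 hit None
v0 0.3 mu 0.4 lag 0.05 final 6 offset behind tip mm 17.1 hit None
v0 0.3 mu 0.5 lag 0.02 final 6 offset 
[... 898 characters left out ...]
7 hit None
v0 0.5 mu 0.2 lag 0.02 final 0 x rel tip0 [-78.   6.] hit (0.25, 68)
v0 0.5 mu 0.2 lag 0.05 final 0 x rel tip0 [-89.   6.] hit (0.28, 72)
v0 0.5 mu 0.3 lag 0.02 final 0 x rel tip0 [-104.    6.] hit (0.26, 80)
v0 0.5 mu 0.3 lag 0.05 final 180 x rel tip0 [-38.   8.] hit (0.32, 95)
v0 0.5 mu 0.4 lag 0.02 final 180 x rel tip0 [-56.   8.] hit (0.29, 106)
v0 0.5 mu 0.4 lag 0.05 final 57 offset behind tip mm -13.7 hit None
v0 0.5 mu 0.5 lag 0.02 final 180 x rel tip0 [-135.    8.] hit (0.37, 131)
v0 0.5 mu 0.5 lag 0.05 final 6 offset behind tip mm 9.5 hit None
v0 0.5 mu 0.6 lag 0.02 final 6 offset behind tip mm 2.4 hit None
v0 0.5 mu 0.6 lag 0.05 final 6 offset behind tip mm 14.8 hit None
```

arm_command([
  [0,[25,0,0],0],
  [0,[20,0,0],0],
  [0,[15,0,0],0],
  [0,[10,0,0],0],
  [0,[5,0,0],0],
  [0,[0,0,0],0],
])

```text
time_s: 21.8
tcp_pos: [0.4737, 0.39, 0.1954]
tool_rot: [0.618, 0.786, -0.0, 0.0]
wrist_force: [0.0, -0.0, -2.1]
opening: 0.0251
```

```bash
python3 -c "
from h import *
s=st(); im,d=snap('scene',(230,100,370,200),5.5,'s16'); coast(d,im,s,.1)"
```

```text
t 21.8 tcp [473.7 390.  195.4] xdir 103.59 tilt 0.01 F [ 0.05 -0.   -2.14] M [ 0.196  0.065 -0.012] op 0.0251 q [ 0.689  0.459  0.271  1.383 -0.     2.022]
coaster 290 a [122. 163. 200.] b [-36.   2.  49.] z 174.4 slopes [-0.129  0.006]
blade 547 a [ 50.  63. 135.] b [-63. -25.  24.] z 483.3 slopes [-5.321 -3.408]
```

View pics/s16.png

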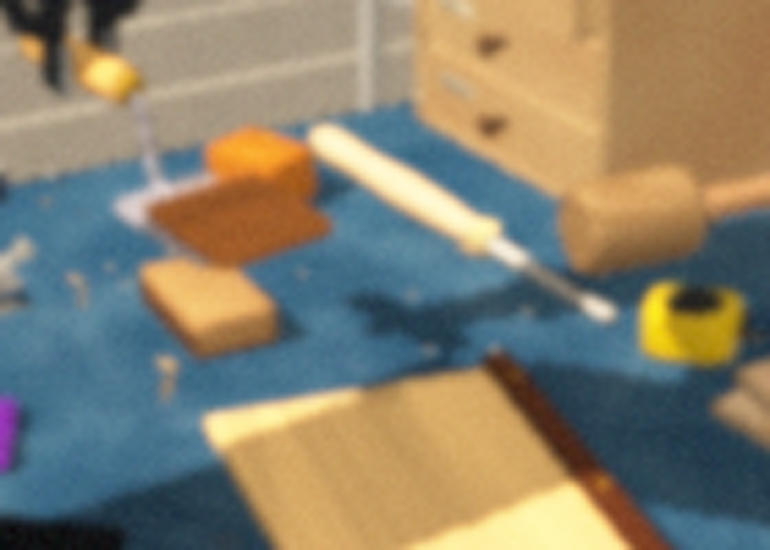

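arm_command([
  [0,[-4,0,0],0],
  [0,[-8,0,0],0],
  [0,[-11,0,0],0],
  [0,[-15,0,0],0],
  [0,[-15,0,0],0],
  [0,[-11,0,0],0],
  [0,[-8,0,0],0],
  [0,[-4,0,0],0],
])

```text
time_s: 22.85
tcp_pos: [0.4917, 0.3156, 0.1955]
tool_rot: [0.619, 0.786, 0.0, -0.0]
wrist_force: [-0.1, -0.1, -2.3]
opening: 0.0249
```

arm_command([
  [0,[38,0,0],0],
  [0,[31,0,0],0],
  [0,[25,0,0],0],
  [0,[19,0,0],0],
  [0,[13,0,0],0],
  [0,[7,0,0],0],
  [0,[3,0,0],0],
  [0,[0,0,0],0],
])

```text
time_s: 23.85
tcp_pos: [0.4598, 0.448, 0.1956]
tool_rot: [0.619, 0.786, 0.0, 0.0]
wrist_force: [-0.7, -0.8, -2.8]
opening: 0.0249
```

```bash
python3 -c "
from h import *
s=st(); im,d=snap('scene',(230,100,370,200),5.5,'s17'); coast(d,im,s,.1)"
```

```text
t 23.85 tcp [459.8 448.  195.6] xdir 103.56 tilt 0.01 F [-0.7  -0.76 -2.76] M [ 0.199  0.014 -0.042] op 0.0249 q [ 0.772  0.525  0.375  1.421 -0.     2.107]
coaster 264 a [145. 183. 214.] b [-36.   2.  47.] z 171.4 slopes [-0.18   0.009]
blade 519 a [ 50.  64. 159.] b [-49. -22.  25.] z 456.4 slopes [-4.967 -3.788]
```

View pics/s17.png

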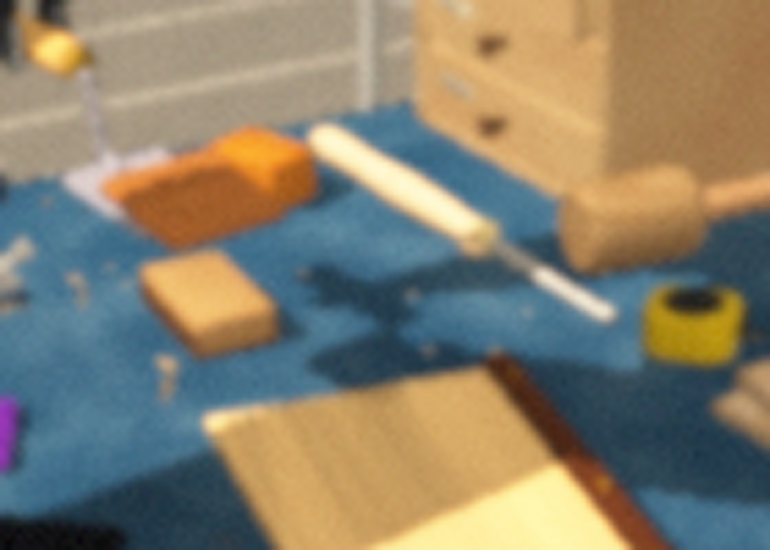

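arm_command([
  [0,[-3,0,0],0],
  [0,[-6,0,0],0],
  [0,[-9,0,0],0],
  [0,[-12,0,0],0],
  [0,[-14,0,0],0],
  [0,[-15,0,0],0],
  [0,[-15,0,0],0],
  [0,[-15,0,0],0],
])

```text
time_s: 24.9
tcp_pos: [0.4808, 0.3606, 0.1956]
tool_rot: [0.619, 0.786, 0.0, 0.0]
wrist_force: [-0.3, -0.1, -2.5]
opening: 0.0246
```

arm_command([
  [0,[-15,0,0],0],
  [0,[0,0,0],0],
  [0,[0,0,0],0],
  [0,[0,0,0],0],
  [0,[0,0,0],0],
  [0,[0,0,0],0],
])

```text
time_s: 25.65
tcp_pos: [0.4839, 0.3474, 0.1954]
tool_rot: [0.618, 0.786, -0.0, -0.0]
wrist_force: [-0.2, -0.4, -2.2]
opening: 0.025
```

```bash
python3 -c "
from h import *
s=st(); im,d=snap('scene',(230,100,370,200),5.5,'s18'); coast(d,im,s,.1)"
```

```text
t 25.65 tcp [483.9 347.4 195.4] xdir 103.6 tilt 0.01 F [-0.17 -0.39 -2.19] M [0.162 0.072 0.036] op 0.025 q [0.623 0.419 0.21  1.362 0.    1.956]
coaster 352 a [131. 174. 213.] b [-37.   2.  46.] z 172.3 slopes [-0.208  0.01 ]
blade 599 a [ 50.  63. 127.] b [-75. -26.  30.] z 488.7 slopes [-4.737 -2.664]
```

View pics/s18.png

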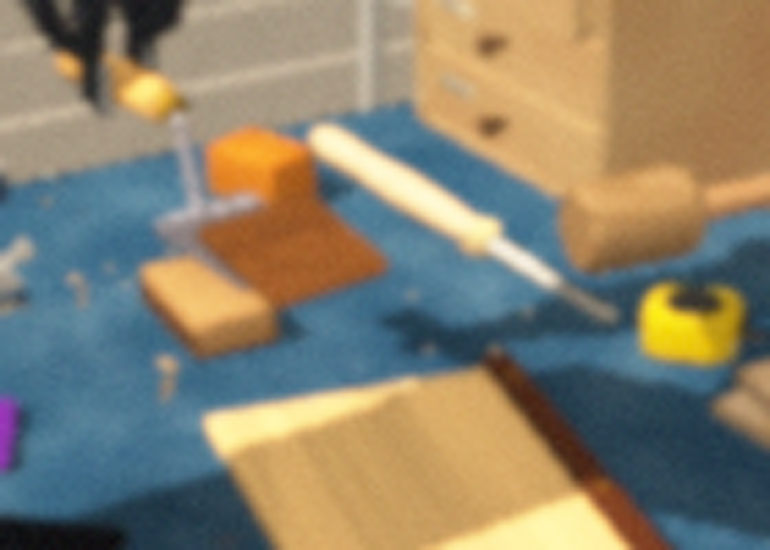

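arm_command([
  [0,[22,0,0],0],
  [0,[15,0,0],0],
  [0,[8,0,0],0],
  [0,[3,0,0],0],
  [0,[0,0,0],0],
  [0,[0,0,0],0],
])

```text
time_s: 26.45
tcp_pos: [0.4729, 0.3935, 0.1956]
tool_rot: [0.619, 0.786, -0.0, 0.0]
wrist_force: [0.2, 1.1, -1.0]
opening: 0.025
```

```bash
python3 -c "
from h import *
s=st(); im,d=snap('scene',(230,100,370,200),5.5,'s19'); coast(d,im,s,.1)"
```

```text
t 26.45 tcp [472.9 393.5 195.6] xdir 103.56 tilt 0.01 F [ 0.18  1.08 -0.97] M [ 0.162  0.087 -0.009] op 0.025 q [ 0.694  0.462  0.277  1.385 -0.     2.028]
coaster 345 a [139. 180. 218.] b [-36.   3.  47.] z 171.1 slopes [-0.227  0.002]
blade 582 a [ 50.  65. 136.] b [-63. -24.  27.] z 461.3 slopes [-5.78  -3.656]
```

View pics/s19.png

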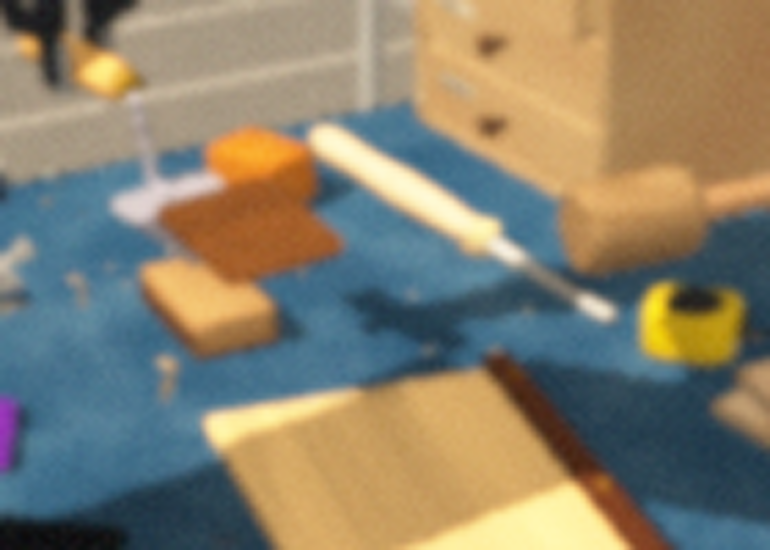

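arm_command([
  [0,[-4,0,0],0],
  [0,[-8,0,0],0],
  [0,[-13,0,0],0],
  [0,[-18,0,0],0],
  [0,[-22,0,0],0],
  [0,[0,0,0],0],
  [0,[0,0,0],0],
  [0,[0,0,0],0],
])

```text
time_s: 27.5
tcp_pos: [0.488, 0.3309, 0.1955]
tool_rot: [0.618, 0.786, 0.0, -0.0]
wrist_force: [0.1, -0.1, -2.3]
opening: 0.025
```

```bash
python3 -c "
from h import *
s=st(); im,d=snap('scene',(230,100,370,200),5.5,'s20'); coast(d,im,s,.02)"
```

```text
t 27.5 tcp [488.  330.9 195.5] xdir 103.6 tilt 0.01 F [ 0.13 -0.1  -2.26] M [ 0.132  0.066 -0.054] op 0.025 q [0.596 0.405 0.19  1.356 0.    1.929]
coaster 340 a [141. 183. 221.] b [-37.   2.  44.] z 170.7 slopes [-0.216  0.006]
blade 657 a [ 51.  64. 133.] b [-77. -27.  33.] z 483.6 slopes [-5.382 -2.61 ]
```

View pics/s20.png

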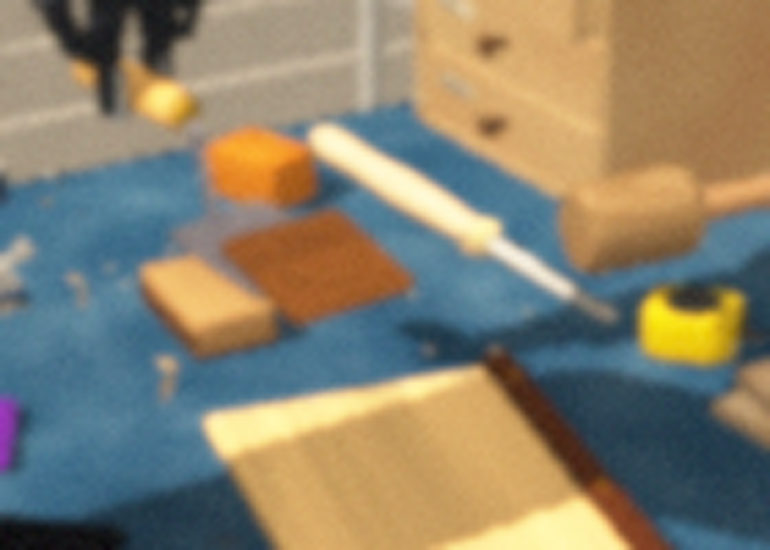

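arm_command([
  [0,[30,0,0],0],
  [0,[23,0,0],0],
  [0,[16,0,0],0],
  [0,[9,0,0],0],
  [0,[4,0,0],0],
  [0,[0,0,0],0],
  [0,[0,0,0],0],
  [0,[0,0,0],0],
])

```text
time_s: 28.55
tcp_pos: [0.469, 0.41, 0.1956]
tool_rot: [0.619, 0.786, 0.0, 0.0]
wrist_force: [-0.5, 0.4, -1.2]
opening: 0.0249
```

```bash
python3 -c "
from h import *
s=st(); im,d=snap('scene',(230,100,370,200),5.5,'s21'); coast(d,im,s,.02)"
```

```text
t 28.55 tcp [469.  410.  195.6] xdir 103.55 tilt 0.0 F [-0.49  0.35 -1.19] M [0.066 0.053 0.009] op 0.0249 q [ 0.718  0.48   0.304  1.395 -0.     2.053]
coaster 238 a [170. 211. 250.] b [-27.  14.  54.] z 26.9 slopes [-0.004  0.001]
blade 767 a [ 51.  78. 176.] b [-55. -17.  33.] z 372.0 slopes [-3.557 -2.423]
```

View pics/s21.png

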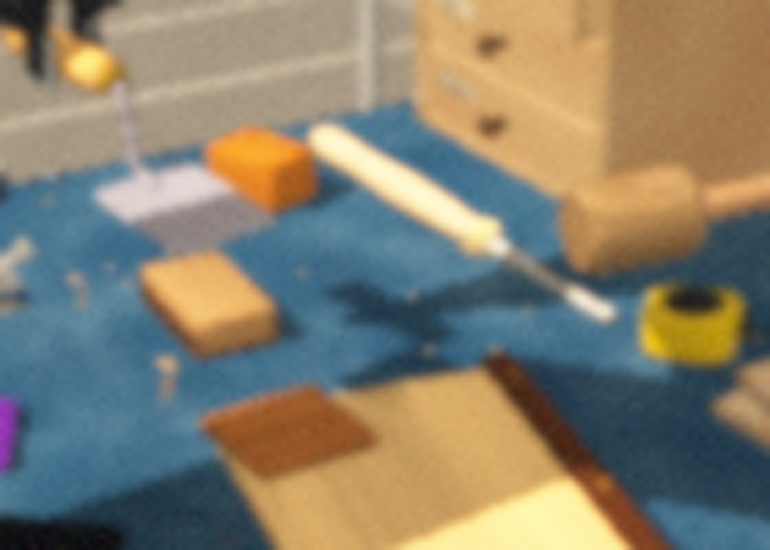

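```bash
python3 -c "
from h import *
plan([.469,.410,.1956],103.55,[.455,.10,.1956],-1.574,12)"
```

```text
[[0, [-8.3, -2.4, -0.0], -0.044], [0, [-16.3, -5.5, -0.0], -0.087], [0, [-23.7, -10.4, -0.0], -0.131], [0, [-29.5, -17.8, -0.0], -0.175], [0, [-26.0, -22.7, -0.0], -0.175], [0, [-21.6, -26.9, -0.0], -0.175], [0, [-16.6, -30.2, -0.0], -0.175], [0, [-11.0, -32.6, -0.0], -0.175], [0, [-5.3, -34.1, -0.0], -0.175], [0, [0.6, -25.9, -0.0], -0.131], [0, [2.7, -17.0, -0.0], -0.087], [0, [2.0, -8.4, -0.0], -0.044]] end [455.  100.  195.6] 193.73
```

arm_command([
  [0,[-8,-2.5,0],-0.044],
  [0,[-16,-5.5,0],-0.087],
  [0,[-24,-10.5,0],-0.131],
  [0,[-29.5,-18,0],-0.175],
  [0,[-26,-22.5,0],-0.175],
  [0,[-21.5,-27,0],-0.175],
  [0,[-16.5,-30,0],-0.175],
  [0,[-11,-32.5,0],-0.175],
])

```text
time_s: 29.6
tcp_pos: [0.4582, 0.1859, 0.1957]
tool_rot: [0.095, 0.995, 0.0, 0.0]
wrist_force: [-0.2, -1.4, -1.2]
opening: 0.0247
```

arm_command([
  [0,[-5.5,-34,0],-0.175],
  [0,[0.5,-26,0],-0.131],
  [0,[2.5,-17,0],-0.087],
  [0,[2,-8.5,0],-0.044],
  [0,[0,0,0],0],
])

```text
time_s: 30.22
tcp_pos: [0.4551, 0.1003, 0.1957]
tool_rot: [-0.119, 0.993, 0.0, 0.0]
wrist_force: [0.0, -0.2, -0.3]
opening: 0.025
```

Run:
```python
from cell import env, optics
from h import *
s=st()
im,d=optics.read_camera('wrist'); cv2.imwrite('pics/w22.png',im); np.savez('pics/w22.npz',im=im,d=d,tcp_pos=s['tcp_pos'],tool_rot=s['tool_rot'])
```

```text
t 30.225 tcp [455.1 100.3 195.7] xdir -166.32 tilt 0.02 F [ 0.03 -0.19 -0.28] M [ 0.049  0.061 -0.001] op 0.025 q [ 0.217  0.146 -0.154  1.27  -0.    -0.022]
```

View pics/w22.png

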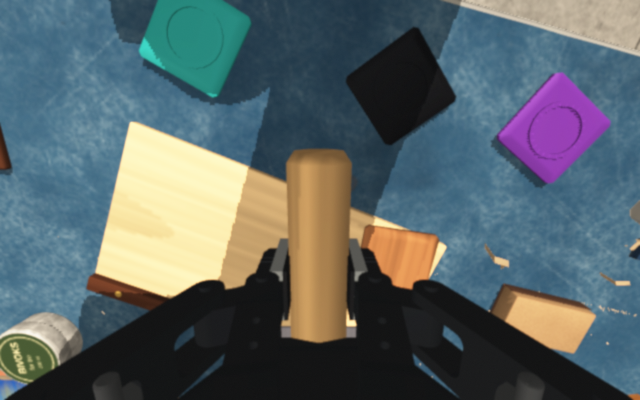

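Run:
```python
from h import *
from cell import optics
c=optics.get_calibration('wrist'); z=np.load('pics/w22.npz');T=Twc(c,z);P=pts(c,z['d'],T);im=z['im']
cv2.imwrite('pics/w22c.png',cv2.resize(im[190:320,340:480],None,fx=5,fy=5,interpolation=cv2.INTER_CUBIC))
hsv=cv2.cvtColor(im,cv2.COLOR_BGR2HSV)
m=np.zeros((400,640),bool); m[228:290,360:437]=1; m&=(hsv[...,0]<16)&(hsv[...,1]>130)&(P[...,2]>.015)&(P[...,2]<.05)
Q=P[m]; print(m.sum(),Q.mean(0),np.percentile(Q,[1,99],axis=0))
A=np.c_[Q[:,:2]-Q[:,:2].mean(0),np.ones(len(Q))]; x=np.linalg.lstsq(A,Q[:,2],rcond=None)[0]; print(x,(Q[:,2]-A@x).std())
b=P[200:240,180:230].reshape(-1,3); print('board z',b[:,2].mean()); 
print('corners',plane(c,T,[(367,225),(437,233),(447,243)],.026)[:,:2].round(4),'board corner',plane(c,T,[(132,122),(446,242)],.012)[:,:2].round(4))
```

```text
3117 [0.51824463 0.21984611 0.02552044] [[0.48920578 0.17080087 0.0216895 ]
 [0.55855491 0.25937902 0.02754088]]
[0.01965263 0.00213625 0.02552044] 0.001091693310535413
board z 0.01429169463796145
corners [[0.493  0.1692]
 [0.4831 0.2522]
 [0.4923 0.2681]] board corner [[ 0.4426 -0.1148]
 [ 0.4957  0.2741]]
```

View pics/w22c.png

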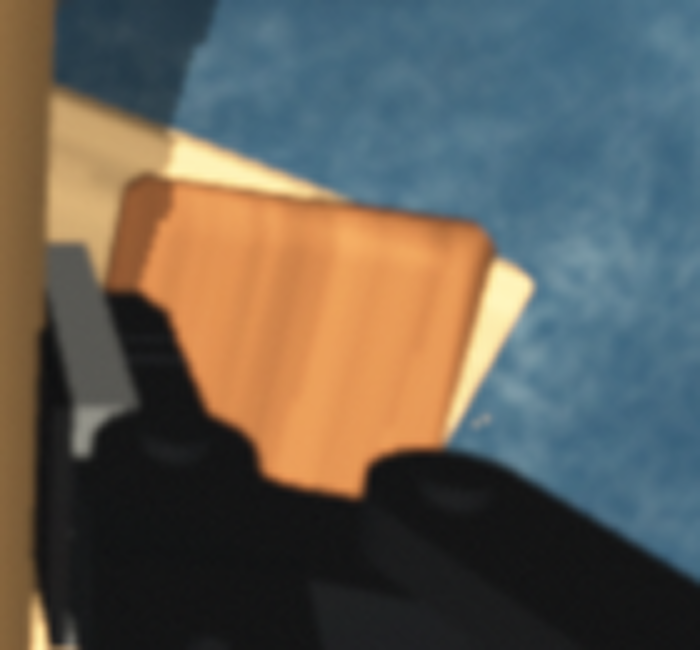

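```bash
python3 -c "
from h import *
s=st()
plan(s['tcp_pos'],-166.32,[.4795,-.3050,.150],-0.0014,12)"
```

```text
t 30.275 tcp [455.2 100.7 195.6] xdir -166.34 tilt 0.02 F [-0.12  0.31 -1.04] M [-0.028  0.006 -0.019] op 0.025 q [ 0.218  0.147 -0.154  1.27   0.    -0.021]
[[0, [2.0, -11.1, 1.3], -0.0], [0, [4.0, -22.2, 2.5], -0.0], [0, [6.0, -33.4, 3.8], -0.0], [0, [8.1, -44.4, 5.1], -0.0], [0, [8.0, -44.4, 5.0], -0.0], [0, [8.0, -44.5, 5.1], -0.0], [0, [8.1, -44.4, 5.1], -0.0], [0, [8.0, -44.4, 5.1], -0.0], [0, [8.0, -44.5, 5.0], -0.0], [0, [6.1, -33.3, 3.8], -0.0], [0, [4.0, -22.2, 2.6], -0.0], [0, [2.0, -11.1, 1.2], -0.0]] end [ 479.5 -305.   150. ] -166.32
```

arm_command([
  [0,[2,-11,1],-0.001],
  [0,[4,-22,2.5],0],
  [0,[6,-33.5,4],0],
  [0,[8,-44.5,5],0],
  [0,[8,-44.5,5],0],
  [0,[8,-44.5,5],0],
  [0,[8,-44.5,5],0],
  [0,[8,-44.5,5],0],
])

```text
time_s: 31.28
tcp_pos: [0.4735, -0.194, 0.1628]
tool_rot: [-0.12, 0.993, -0.0, 0.0]
wrist_force: [0.8, -0.0, -0.3]
opening: 0.0247
```

arm_command([
  [0,[8,-44.5,5],0],
  [0,[6,-33.5,4],0],
  [0,[4,-22,2.5],0],
  [0,[2,-11,1],0],
  [0,[0,0,0],0],
  [0,[0,0,0],0],
])

```text
time_s: 32.02
tcp_pos: [0.4809, -0.304, 0.1507]
tool_rot: [-0.121, 0.993, 0.0, 0.0]
wrist_force: [-0.1, -0.3, -1.1]
opening: 0.0246
```

```bash
python3 -c "
from h import *
s=st(); im,d=snap('scene',(280,150,440,290),4,'s23'); print(rel(s,np.array([.4795,-.305,.0605])-s['tcp_pos']))"
```

```text
t 32.025 tcp [ 480.9 -304.   150.7] xdir -166.13 tilt 0.01 F [-0.12 -0.28 -1.06] M [ 0.055  0.052 -0.064] op 0.0246 q [-0.564  0.372  0.028  1.227  0.    -0.806]
[ 1.6 -0.7 90.2]
```

View pics/s23.png

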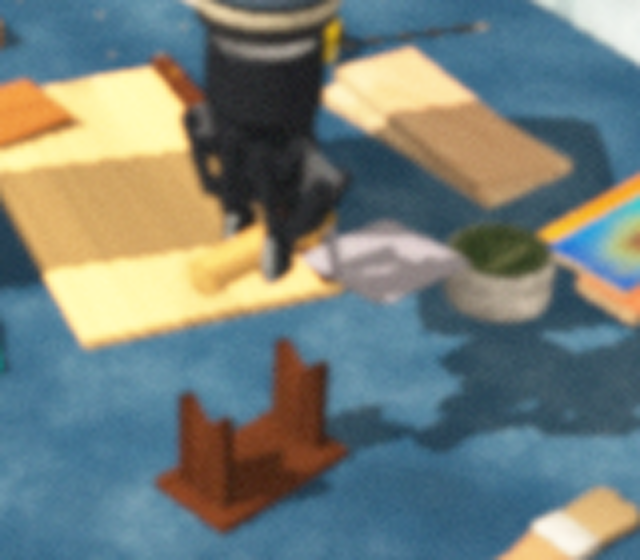

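arm_command([
  [0,[1.6,-0.7,10],0.002],
  [0,[0,0,25],0],
  [0,[0,0,25],0],
  [0,[0,0,18],0],
  [0,[0,0,12],0],
  [0,[0,0,5],0],
  [0,[0,0,3],0],
  [0,[0,0,0],0],
])

```text
time_s: 33.08
tcp_pos: [0.4796, -0.306, 0.0528]
tool_rot: [-0.119, 0.993, -0.0, 0.0]
wrist_force: [-0.0, -0.5, -1.4]
opening: 0.025
```

```bash
python3 -c "
from h import *
s=st(); im,d=snap('scene',(280,150,440,290),4,'s24')"
```

```text
t 33.075 tcp [ 479.6 -306.    52.8] xdir -166.29 tilt 0.03 F [-0.03 -0.54 -1.36] M [-0.019  0.062  0.002] op 0.025 q [-0.568  0.429 -0.143  0.998  0.    -0.807]
```

View pics/s24.png

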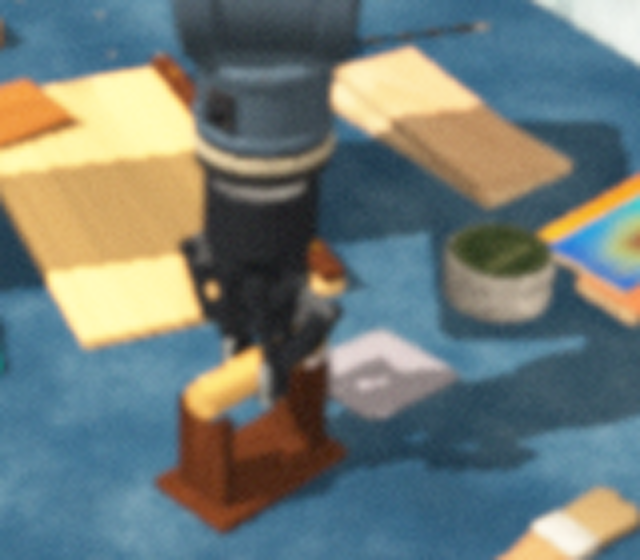

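arm_command([
  [0,[0,0.5,2],0],
  [0,[0,0,2],0],
  [0,[0,0,1],0],
  [0,[0,0,0.5],0],
  [0,[0,0,0],0],
])

```text
time_s: 33.75
tcp_pos: [0.4792, -0.3054, 0.047]
tool_rot: [-0.119, 0.993, 0.0, 0.0]
wrist_force: [-0.9, -0.2, -0.5]
opening: 0.0249
```

```bash
python3 -c "
from h import *
s=st()"
```

```text
t 33.75 tcp [ 479.2 -305.4   47. ] xdir -166.29 tilt 0.0 F [-0.89 -0.17 -0.46] M [0.121 0.117 0.061] op 0.0249 q [-0.567  0.433 -0.152  0.985  0.    -0.807]
```

arm_command([
  [0.4,[0,0,0.3],0],
  [0.7,[0,0,0],0],
  [1,[0,0,0],0],
  [1,[0,0,0],0],
  [1,[0,0,0],0],
  [1,[0,0,0],0],
  [1,[0,0,0],0],
])

```text
time_s: 34.62
tcp_pos: [0.4793, -0.3054, 0.0467]
tool_rot: [-0.119, 0.993, -0.0, 0.0]
wrist_force: [-0.0, 0.0, 0.6]
opening: 0.0855
```

```bash
python3 -c "
from h import *
s=st()"
```

```text
t 34.625 tcp [ 479.3 -305.4   46.7] xdir -166.3 tilt 0.0 F [-0.05  0.    0.59] M [-0.031  0.002 -0.036] op 0.0855 q [-0.567  0.434 -0.153  0.985  0.    -0.807]
```

arm_command([
  [1,[0,0,-5],0],
  [1,[0,0,-10],0],
  [1,[0,0,-20],0],
  [1,[0,0,-30],0],
  [1,[0,0,-40],0],
  [1,[0,0,-50],0],
  [1,[10,0,-40],0],
  [1,[10,0,0],0],
])

```text
time_s: 35.62
tcp_pos: [0.4608, -0.311, 0.2453]
tool_rot: [-0.119, 0.993, -0.002, 0.002]
wrist_force: [0.4, -0.8, -0.4]
opening: 0.0854
```

Run:
```python
from cell import env, optics
from h import *
s=st()
im,d=optics.read_camera('wrist'); cv2.imwrite('pics/w25.png',im); np.savez('pics/w25.npz',im=im,d=d,tcp_pos=s['tcp_pos'],tool_rot=s['tool_rot'])
snap('scene',(240,110,440,260),4,'s25')
```

```text
t 35.625 tcp [ 460.8 -311.   245.3] xdir -166.28 tilt 0.32 F [ 0.36 -0.82 -0.37] M [ 0.01   0.021 -0.003] op 0.0854 q [-0.594  0.325  0.2    1.44  -0.    -0.833]
```

View pics/w25.png

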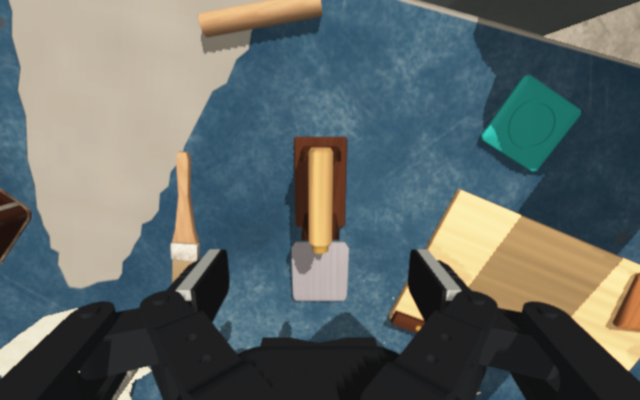

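View pics/s25.png

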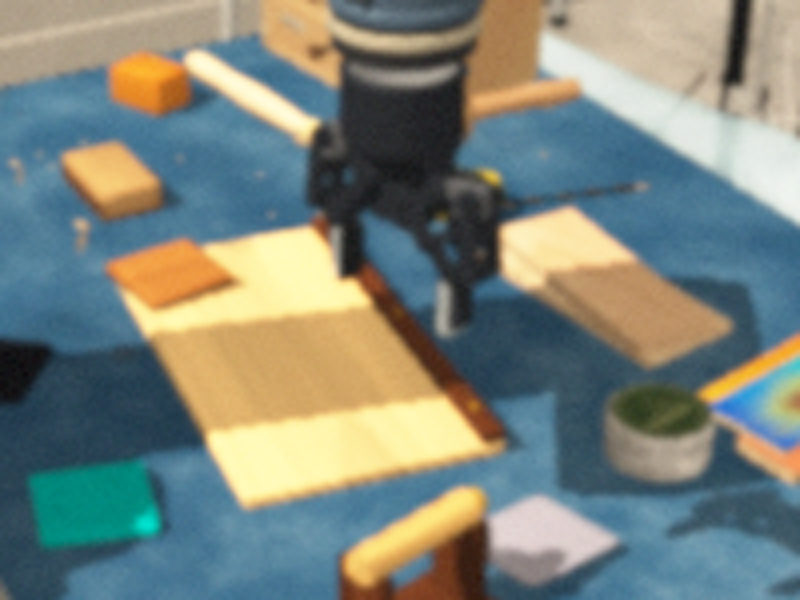

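Run:
```python
from h import *
from cell import optics
c=optics.get_calibration('wrist');z=np.load('pics/w25.npz');T=Twc(c,z);P=pts(c,z['d'],T)
roi=np.zeros((400,640),bool); roi[140:305,285:355]=1
hm=roi&(P[...,2]>0.085)&(P[...,2]<0.115); H=P[hm]; ctr=H.mean(0); vt=np.linalg.svd((H-ctr)[:,:2],full_matrices=False)[2]; d=vt[0]*np.sign(vt[0][0]); n=np.array([-d[1],d[0]])
a=(H[:,:2]-ctr[:2])@d; t=abs((H[:,:2]-ctr[:2])@n)<.004
print('handle',ctr,'yaw',np.degrees(np.arctan2(d[1],d[0])),'ext',np.percentile(a,[.2,99.8]),'slope,z',np.linalg.lstsq(np.c_[a[t],np.ones(t.sum())],H[t,2],rcond=None)[0])
s=st(); plan(s['tcp_pos'],-166.28,[.44,.19,.26],0,12)
```

```text
handle [ 0.47748866 -0.3043862   0.09560649] yaw 13.646589118896193 ext [-0.05376397  0.06326229] slope,z [-0.00549679  0.09761055]
t 35.725 tcp [ 459.2 -310.4  242.1] xdir -166.33 tilt 0.04 F [ 0.43 -0.34 -0.96] M [ 0.013  0.023 -0.027] op 0.0853 q [-0.594  0.326  0.194  1.438 -0.    -0.833]
[[0, [-2.8, 13.6, -0.5], 0.0], [0, [-5.5, 27.3, -1.0], 0.0], [0, [-8.4, 40.9, -1.5], 0.0], [0, [-11.1, 54.5, -2.0], 0.0], [0, [-11.1, 54.5, -1.9], 0.0], [0, [-11.1, 54.6, -2.0], 0.0], [0, [-11.1, 54.5, -2.0], 0.0], [0, [-11.1, 54.5, -2.0], 0.0], [0, [-11.1, 54.5, -2.0], 0.0], [0, [-8.4, 40.9, -1.5], 0.0], [0, [-5.5, 27.3, -1.0], 0.0], [0, [-2.8, 13.6, -0.5], 0.0]] end [440. 190. 260.] -166.28
```

arm_command([
  [1,[-3,14,0],0],
  [1,[-5.5,27,-1],0],
  [1,[-8.5,41,-2],0],
  [1,[-11,54,-2],0],
  [1,[-11,54,-2],0],
  [1,[-11,54,-2],0],
  [1,[-11,54,-2],0],
  [1,[-11,54,-2],0],
])

```text
time_s: 36.72
tcp_pos: [0.4451, 0.0514, 0.254]
tool_rot: [-0.12, 0.993, 0.0, -0.001]
wrist_force: [1.6, -0.4, 0.6]
opening: 0.0854
```

arm_command([
  [1,[-11,54,-2],0],
  [1,[-8,41,-2],0],
  [1,[-5.5,27,-1],0],
  [1,[-3,14,0],0],
  [1,[0,0,0],0],
  [1,[0,0,0],0],
])

```text
time_s: 37.48
tcp_pos: [0.4408, 0.1868, 0.2595]
tool_rot: [-0.119, 0.993, -0.0, -0.0]
wrist_force: [-0.6, 0.1, -0.3]
opening: 0.0855
```

Run:
```python
from cell import env, optics
from h import *
s=st()
im,d=optics.read_camera('wrist'); cv2.imwrite('pics/w26.png',im); np.savez('pics/w26.npz',im=im,d=d,tcp_pos=s['tcp_pos'],tool_rot=s['tool_rot'])
```

```text
t 37.475 tcp [440.8 186.8 259.5] xdir -166.33 tilt 0.03 F [-0.56  0.12 -0.32] M [-0.044 -0.066  0.013] op 0.0855 q [ 0.401  0.166  0.03   1.435 -0.     0.162]
```

View pics/w26.png

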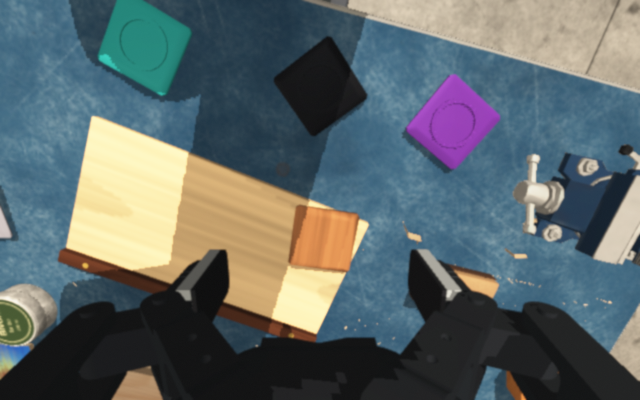

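Run:
```python
from h import *
from cell import optics
c=optics.get_calibration('wrist');z=np.load('pics/w26.npz');T=Twc(c,z);P=pts(c,z['d'],T);im=z['im']
cv2.imwrite('pics/w26c.png',cv2.resize(im[190:290,270:390],None,fx=6,fy=6,interpolation=cv2.INTER_CUBIC))
hsv=cv2.cvtColor(im,cv2.COLOR_BGR2HSV)
m=np.zeros((400,640),np.uint8); m[200:277,285:365]=1; m&=((hsv[...,0]<16)&(hsv[...,1]>120)).astype(np.uint8)
m=cv2.morphologyEx(m,cv2.MORPH_OPEN,np.ones((3,3))); k=max(cv2.findContours(m,0,1)[0],key=cv2.contourArea)
w=plane(c,T,cv2.boxPoints(cv2.minAreaRect(k)),.026)[:,:2]; print('rect px',cv2.minAreaRect(k),'centre',w.mean(0).round(4),'sides',[np.linalg.norm(w[i]-w[i-1]).round(4) for i in range(4)])
b=plane(c,T,[(93,116),(368,223)],.012)[:,:2]; ey=(b[1]-b[0])/np.linalg.norm(b[1]-b[0]); ex=np.array([ey[1],-ey[0]]); print('board near corners',b,np.linalg.norm(b[1]-b[0]))
for p in list(w)+[w.mean(0)]: print('from y+ near corner: x',((p-b[1])@ex*1e3).round(1)-110,'y_b',200+((p-b[1])@ey*1e3).round(1))
mm=np.zeros_like(m); cv2.drawContours(mm,[k],-1,1,-1); mm=cv2.erode(mm,np.ones((7,7)))>0; Q=P[mm]
def fit(Q): 
    A=np.c_[Q[:,:2]-Q[:,:2].mean(0),np.ones(len(Q))]; x=np.linalg.lstsq(A,Q[:,2],rcond=None)[0]; return x.round(4),(Q[:,2]-A@x).std().round(5)
print('coaster plane',fit(Q)); print('board plane',fit(P[190:290,230:285].reshape(-1,3)))
```

```text
rect px ((323.0897216796875, 238.55413818359375), (64.05182647705078, 60.66764831542969), 7.907163143157959) centre [0.5341 0.2175] sides [np.float64(0.0934), np.float64(0.0917), np.float64(0.0881), np.float64(0.0925)]
board near corners [[ 0.4424749  -0.11556466]
 [ 0.49967227  0.27580575]] 0.3955279238610191
from y+ near corner: x -12.299999999999997 y_b 113.7
from y+ near corner: x -101.5 y_b 92.6
from y+ near corner: x -122.5 y_b 178.2
from y+ near corner: x -33.8 y_b 204.6
from y+ near corner: x -67.5 y_b 147.3
coaster plane (array([-0.3043, -0.087 ,  0.0271]), np.float64(0.02036))
board plane (array([-0.1805,  0.2098,  0.0139]), np.float64(0.0261))
```

View pics/w26c.png

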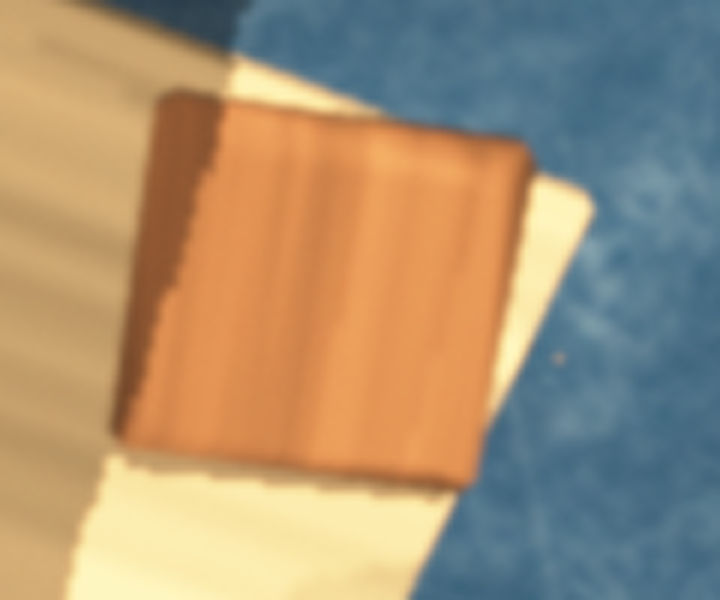

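Run:
```python
from h import *
from cell import optics
c=optics.get_calibration('wrist');z=np.load('pics/w26.npz');T=Twc(c,z);P=pts(c,z['d'],T)
def fit(Q,lo,hi):
    Q=Q[(Q[:,2]>lo)&(Q[:,2]<hi)]; A=np.c_[Q[:,:2]-Q[:,:2].mean(0),np.ones(len(Q))]; x=np.linalg.lstsq(A,Q[:,2],rcond=None)[0]; return len(Q),x.round(4)
print('coaster',fit(P[213:262,303:345].reshape(-1,3),.018,.036)); print('board',fit(P[190:280,235:285].reshape(-1,3),.005,.02))
st()
```

```text
coaster (2051, array([ 0.0023, -0.0023,  0.0259]))
board (4482, array([ 0.0007, -0.002 ,  0.012 ]))
t 37.525 tcp [440.8 186.7 259.6] xdir -166.35 tilt 0.02 F [ 0.23 -0.19 -0.46] M [-0.012 -0.027  0.016] op 0.0854 q [ 0.401  0.166  0.031  1.435 -0.     0.162]
```

```bash
python3 -c "
from cell import job
print(job.hand_in())"
```

```text
the job is handed in; nothing more can be done
None
```

The coaster lies ring down on the board, the turner is back in its rest and released, and I handed the job in at about 37.5 s of the 72 s. The hand-in gave no verdict.

**How it was done:** I slid the blade under the coaster against the batten, lifted it and carried it over the board. It was not turned over with a twist of the wrist, because the moves allowed no tilt of the tool. Instead I worked it to the blade's front edge with short jerks, about 15 cm above the board, until it tipped off and rolled over in the fall.

**Last checks:**
- **Coaster:** its plain face is up, 25.9 mm above the bench (26 expected) and level within about 0.004 rad. Its centre is at about x = -67 mm, y = +147 mm on the board, so the ring is fully on it. One corner reaches slightly over the near edge.
- **Turner:** the handle is within about 1 mm of where it lay at first, at the same yaw and level.
- **Robot:** the gripper is open and well clear of everything.
- **Forces:** the wrist readings put the press on the board at about 2 to 3 N. The push on the coaster in the slide showed about 3.5 N.

**What went wrong or disagreed:**
- **First grip:** it shut on air, because the fingertips stand about 34 mm farther back from the TCP than stated. The second grip held.
- **Camera offset:** the wrist and scene cameras disagreed sideways by about 10 mm. I lined the blade up with the coaster by their positions in the scene picture.
- **Not directly seen:** the steps on the way (blade under the coaster, and how fast it went over) were judged from pictures between moves. I did not measure whether the bystanders moved; the later pictures show them apparently where they were.

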